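# Hook the amenity tray out from under the vanity ledge

## Robot

A 6-joint arm with a two-finger parallel gripper is mounted at the origin on the work surface. World frame = base frame: x ahead of the robot, y to its left, z up, the work surface at z = 0. Lengths are in mm, angles in rad, forces in N, time in s.
With the tool pointing down it reaches from about 325 to 775 mm from the base axis. Payload 5.5 kg.
Tool frame: the origin (TCP) lies at the very end of the fingers, on their centre line; the grasp point (between the pads) lies 19 mm behind it (grip_point_offset is the distance from the TCP to the grasp point, in mm); x points along the fingers, z is the direction in which the jaws open and shut, and the axes are right-handed (so a half turn about x gives the same grasp; the last joint's range is limited). The gripper opens to 85 mm and grips with 20 to 120 N. Pads are 22 mm wide; open, the fingers measure 114 mm over their backs; the gripper's body (76 mm by 85 mm) begins 54 mm behind the grasp point. The pads swing forward as they close: fully open they stand 13 mm farther back than shut.
Start: joints at [-0.057, 0.091, 1.231, -0, 1.82, -0.057], TCP at [600.014, -0.003, 208.175] pointing down, gripper open.
Joint ranges: [-2.87, 2.87], [-0.86, 2.18], [0.17, 2.46], [-1.51, 4.65], [0.06, 2.69], [-2.65, 2.65]. Speed limits (rad/s): [2.57, 2.57, 3.01, 3.14, 3.14, 3.14].

## Interface

Orientations are given as [roll, pitch, yaw] about the fixed x, y, z axes, in that order (R = Rz(yaw) Ry(pitch) Rx(roll)).
In Python, from station import get_state, get_image, camera_params, sign_off, grip_point_offset gives the robot as it stands.
- The arm moves only by the tool carry_out, never from a script. Its arguments are lists of equal length, an entry for each row: "offset": the shift along the tool's x, y, z scaled (see below), a list of three; "dr": the turn, a rotation vector about the tool's x, y, z scaled (see below), a list of three; "fingers": the opening, from 0 (shut) to 1 (fully open). In form: {"offset": [[tx, ty, tz], ...], "dr": [[wx, wy, wz], ...], "fingers": [fingers, ...]}. A call has 1 to 12 rows; each row shifts and turns the pose as measured when the row begins, along the tool's axes as they then stand; what a row does not reach is not made up. The controller multiplies each number of a shift by 200 mm and each number of a turn by 0.5 rad. A row lasts 1/12 s, in which the tool goes at most 41.7 mm and 7.16 degrees, less where a joint would pass 70% of its speed; a pose out of reach is approached as far as the arm can. A call with a number of a shift or a turn outside -1 to 1 is refused whole. A call with a gripper value outside its range is refused whole. The fingers move at their own pace and stop on an object; the grip force is fixed at half the most. Time passes only in rows, so rows that do not move let the fingers close. It gives the time, the measured TCP pose, the force and the opening at its end, in the units of the state.
- get_state(): the state, without advancing time (a new reading comes with each control period).
- get_image(name): name is "scene" or "side" or "wrist"; returns the picture (480x640x3 uint8, blue, green, red); there is no depth.
- camera_params(name): a dict with "intrinsics" (3x3 intrinsics, pixels), "k1" (the pictures are not rectified: a ray, as slopes to the right and down, at radius r is drawn at 1 + k1 r^2 times it, then the intrinsics apply), "cam_to_world" (4x4, takes a point from camera to world coordinates). Camera axes: x right, y down, z forward; pixel columns grow to the right and rows downward; lengths in mm; the calibration is good to about 2 mm. A picture is of the moment at which its call begins: read the wrist's pose just before it. camera_params takes no time and is no camera call; for the wrist camera it gives the pose at the moment of the call.
- sign_off(): hands the job in, once; it reports no verdict.
The state is a dict: "t": time; "joint_positions": joint angles; "joint_vel": joint speeds; "tau": joint torques, N m; "position": TCP position; "tcp_rot": TCP orientation; "wrist_force": force on the tool from outside, world axes, zero at the start; "wrist_torque": the same for the moment, N m; "opening": finger opening in mm.
Only numpy, scipy, OpenCV 4.12 (cv2) and the standard library are available. Lean on these libraries where they do the work, as an engineer would, in place of code of your own. Each camera call takes 0.05 s, during which the arm holds its last target.

## Task

The amenity tray has been pushed back under the low stone ledge, out of reach of fingers. Take the pull hook, feel gently under the ledge for the steel loop on the tray's front, catch it and draw the tray out softly with the hook until the whole loop stands clear of the ledge's front edge; then unhook and lay the hook flat on the open counter in front of the ledge, leaving the tray out. Keep the gripper and arm off the stone and the tray, and leave the soap dish, the hairbrush and the tumbler as they are.

Things in the scene. Friction and masses are not known exactly. Their poses are not given: they have to be found in the camera images.
- shelf: Fixed grey marble shelf unit. Origin: middle of the ledge's front edge, at counter height; x points in under the ledge (away from the robot), y left along the edge, z up. The ledge is a slab 310 mm wide, 200 mm deep, underside 62 mm and top 82 mm above the counter, carried by a 35 mm thick end block at each side. Neither it nor the tray should be pressed or pulled with more than 12 N.
- bay_mouth (a point): Centre of the mouth of the open bay under the ledge (plane of the front edge, 31 mm up; axes as the shelf's). The bay is 240 mm wide, 62 mm high. In it a bamboo tray, 150 mm wide, 110 mm deep, 57 mm high, stands square to the ledge in guide strips that keep it from moving sideways. Where across the bay they hold it is not measured: up to 30 mm left or right of this point.
- loop_band (a point): Middle of the ledge's edge at mid height of the tray's loop (30 mm up; shelf's axes). The loop, in the middle of the tray's front and so anywhere from y -30 to 30 mm, is D-shaped 5 mm steel wire: an upright bar (heights 10 to 50 mm, centreline 34 mm before the tray's front) with a level leg back to the tray at bottom and top. A hook passes through it sideways; opening 31 mm deep, 35 mm high.
- tray (a joint): Slide of the tray, m: how far the loop's upright bar (centreline) stands in front of the ledge's edge; it lies at x = -value in the shelf's frame. Start -0.050 to -0.035 (under the ledge); from 0.034 the whole loop is clear. Ends: -0.056 in, 0.12 out. Drags with 4 N plus 25 N per m/s, stays where left.
- hook: Loose pull hook, about 0.17 kg, lying flat before the ledge. Origin: on its underside below mid grip; x along the rod to the hooked end, z up. Bamboo handle x -60 to 40 mm, 26 mm wide, 20 mm high, balance near x = 15 mm; then a 6 mm steel rod, axis 10 mm above the underside, to x = 158 mm, turning square left (+y) for 26 mm, then back towards the handle for 10 mm (tip at x = 145 mm).
- hook_throat (a point): Point on the pull hook, mid mouth, on the face that pulls: x 155, y 13, z 10 mm in the hook's frame, same axes. The mouth is 20 mm wide inside.
- soap_dish: Cream ceramic soap dish with a soap bar, 120 x 85 x 25 mm, loose on the counter; origin under its centre. To be left alone.
- hairbrush: Bamboo paddle hairbrush, bristles down, 215 mm long (x -105 to 110 mm, paddle at +x), 62 mm wide, 24 mm high, loose on the counter; origin at counter height near its middle. To be left alone.
- tumbler: Clear glass tumbler, 72 mm across the rim and 95 mm high, standing loose on top of the ledge; origin under its centre. To be left alone.
- ledge_top (a point): Middle of the ledge's front edge on its top face, 82 mm up (shelf's axes). 200 mm behind it stands a fixed splashback 600 mm wide and 165 mm high, with a chrome magnetic strip holding tweezers and a nail clipper.
Mind the look-alikes: they are no part of the job. What is shaped like the hook but orange or turquoise is not meant.

How it is judged:
By the outcome, as a careful person would: the job done as asked, in the order asked, and still so for the second after the job is handed in, with the robot touching nothing.
It also fails if it takes over 61 s, if anything falls off the work surface, if the arm or the gripper's body presses on something with over 40 N, if the wrist force passes 120 N, or if a joint passes its speed limit or range.

## Working session

There is one attempt and no reset: what is moved stays moved. The work goes in short steps, Python scripts to look and compute and a tool call to move; the robot and the scene stay as the last step left them, time stands still between calls to the robot, and variables do not carry over. Pictures are saved under pics/ and viewed, and the job is handed in when it is done.

Besides the shell and the picture viewer there is one more tool, called by a JSON object that holds its "fn" and its "kwargs", one argument or row to a line. carry_out: Moves the arm, as the interface text tells. Its arguments: {"type":"object","properties":{"offset":{"type":"array"},"dr":{"type":"array"},"fingers":{"type":"array"}},"required":["offset","dr","fingers"]}

```bash
ls; mkdir -p pics; python3 - <<'E'
from station import *
import cv2,numpy as np
print(get_state()); print(grip_point_offset)
for n in ["scene","side","wrist"]:
    p=camera_params(n); print(n,np.round(p["intrinsics"],1).tolist(),p["k1"],np.round(p["cam_to_world"],4).tolist())
    cv2.imwrite(f"pics/{n}0.png",get_image(n))
E
```

```text
pics
{'t': 0.0, 'joint_positions': array([-5.66906295e-02,  9.18615332e-02,  1.23191203e+00,  3.86360104e-05,
        1.81979370e+00, -5.66846969e-02]), 'joint_vel': array([ 1.44506414e-03,  5.73008679e-04,  1.66122133e-03,  1.07516284e-03,
       -9.93950790e-05,  4.98521846e-04]), 'tau': array([ 1.92109423e-03, -4.58737707e+01, -4.18019521e+01,  2.08830479e-04,
        1.19483890e-02, -1.60596358e-05]), 'position': array([5.99666924e+02, 3.63917108e-02, 2.07034548e+02]), 'tcp_rot': array([3.06593777, 1.56882136, 3.06594133]), 'wrist_force': array([ 0.45590428, -0.49849297, -0.06731738]), 'wrist_torque': array([ 0.01134457, -0.03727299,  0.01011453]), 'opening': 85.409309776827}
18.700000000000003
scene [[490.8, 0.0, 316.7], [0.0, 490.8, 241.6], [0.0, 0.0, 1.0]] 0.0006615059818582636 [[0.0994, 0.7315, -0.6746, 1158.9848], [0.9948, -0.0595, 0.0821, -32.6861], [0.0199, -0.6793, -0.7336, 715.4661], [0.0, 0.0, 0.0, 1.0]]
side [[452.7, 0.0, 319.6], [0.0, 452.7, 240.9], [0.0, 0.0, 1.0]] -0.007688268501617163 [[-0.9206, -0.2278, 0.3172, 264.2131], [-0.39, 0.494, -0.7771, 803.0134], [0.0203, -0.8391, -0.5436, 587.9971], [0.0, 0.0, 0.0, 1.0]]
wrist [[344.2, 0.0, 318.9], [0.0, 344.2, 245.5], [0.0, 0.0, 1.0]] -0.027040889937759556 [[1.0, 0.0011, -0.002, 600.2958], [0.0006, -0.9617, -0.2741, 69.2915], [-0.0022, 0.2741, -0.9617, 372.9037], [0.0, 0.0, 0.0, 1.0]]
```

View pics/scene0.png

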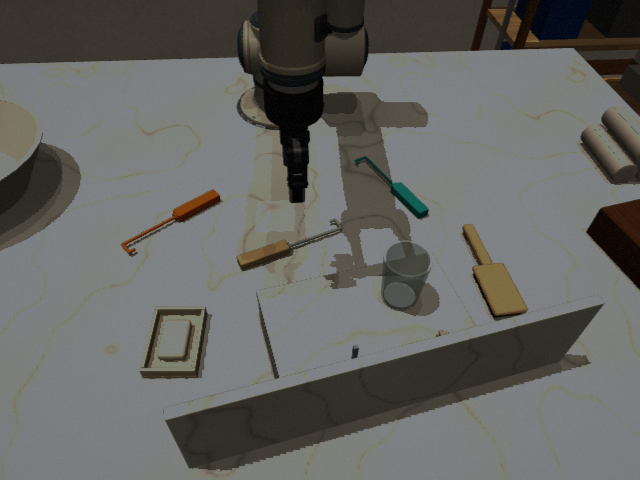

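View pics/side0.png

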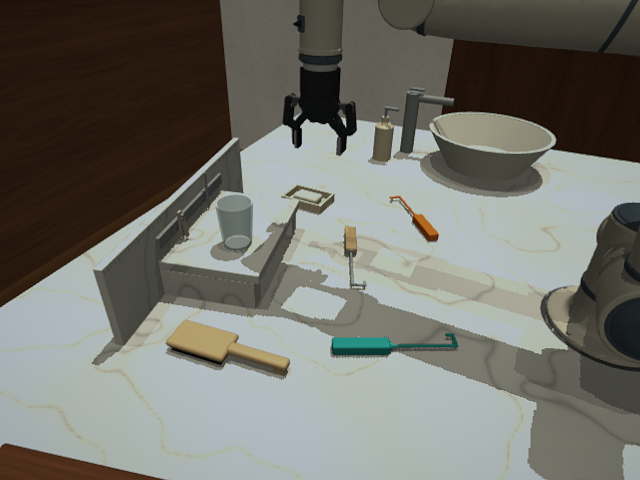

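View pics/wrist0.png

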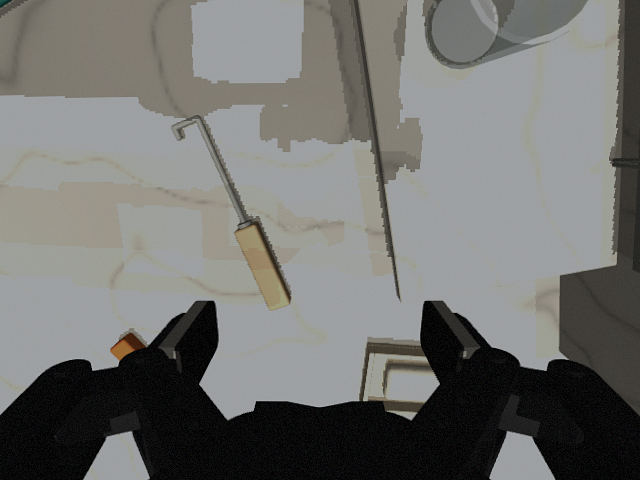

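```bash
cat > h.py <<'E'
from station import *
import cv2,numpy as np
def ray(P,uv):
    K=P["intrinsics"];d=np.array([(uv[0]-K[0,2])/K[0,0],(uv[1]-K[1,2])/K[1,1]]);s=d.copy()
    for _ in range(20): s=d/(1+P["k1"]*(s@s))
    T=np.array(P["cam_to_world"]);return T[:3,3],T[:3,:3]@np.array([s[0],s[1],1])
def at_z(P,uv,z):
    o,d=ray(P,uv);return o+d*(z-o[2])/d[2]
def proj(P,X):
    T=np.array(P["cam_to_world"]);c=T[:3,:3].T@(np.array(X,float)-T[:3,3]);s=c[:2]/c[2]
    s=s*(1+P["k1"]*(s@s));K=P["intrinsics"];return np.array([K[0,0]*s[0]+K[0,2],K[1,1]*s[1]+K[1,2]])
def crop(img,x0,y0,w,h,f,name):
    c=cv2.resize(img[y0:y0+h,x0:x0+w],None,fx=f,fy=f,interpolation=cv2.INTER_CUBIC);cv2.imwrite("pics/"+name,c)
E
python3 - <<'E'
from h import *
w=cv2.imread("pics/wrist0.png");s=cv2.imread("pics/side0.png");c=cv2.imread("pics/scene0.png")
crop(w,150,100,200,225,2.6,"w_hook.png")
crop(s,140,130,260,200,3,"s_shelf.png")
crop(c,220,200,260,190,3,"c_shelf.png")
E
```

```text
(no output)
```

View pics/w_hook.png

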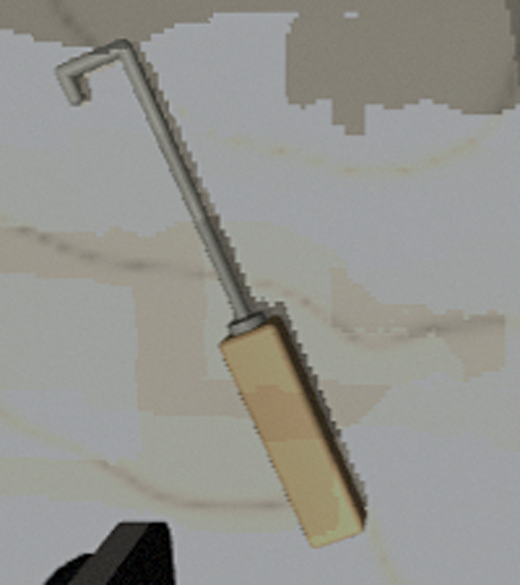

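View pics/s_shelf.png

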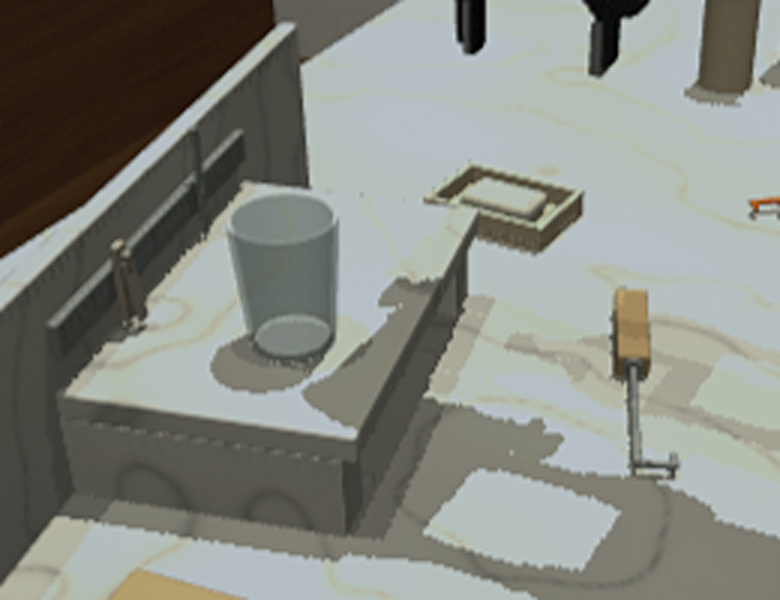

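View pics/c_shelf.png

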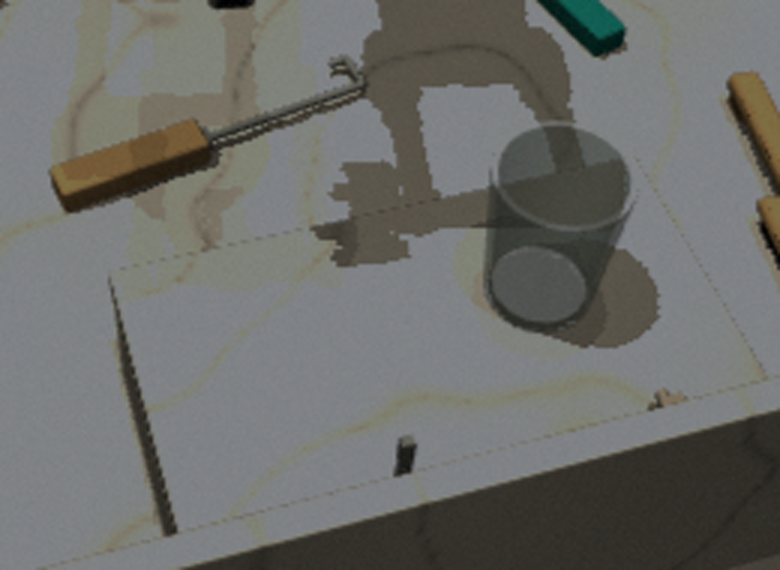

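```bash
python3 - <<'E'
from h import *
S=camera_params("side");C=camera_params("scene");W=camera_params("wrist")
a=at_z(C,(257.3,290.7),82);b=at_z(C,(432.7,251.7),82);print("scene corners",a,b,np.linalg.norm(a-b))
a2=at_z(S,(298.7,199.3),82);b2=at_z(S,(259.3,276.7),82);print("side",a2,b2,np.linalg.norm(a2-b2))
a3=at_z(W,(399.5,299),82);print("wrist corner",a3)
f=lambda x,y:(150+x/2.6,100+y/2.6)
for n,p,z in [("bend",(126,48),10),("lat",(62,72),10),("tip",(78,100),10),("rodfront",(243,312),10),("hf",(222,343),20),("hf",(275,320),20),("hr",(312,547),20),("hr",(364,527),20)]:
    print(n,at_z(W,f(*p),z).round(1))
c=lambda x,y:(220+x/3,200+y/3)
for n,p,z in [("bend",(362,86),10),("hrear",(52,172),20),("hf",(195,121),20),("hf2",(212,148),20),("hr2",(68,200),20)]: print("scene",n,at_z(C,c(*p),z).round(1))
s=lambda x,y:(140+x/3,130+y/3)
for n,p,z in [("bend",(637,467),10)]: print("side",n,at_z(S,s(*p),z).round(1))
E
```

```text
scene corners [675.57891559 -67.60077933  82.        ] [616.56436509 236.71357763  82.        ] 309.98378187175825
side [676.38745446 -67.81422712  82.        ] [612.68210887 236.4543496   82.        ] 310.86610917018993
wrist corner [674.05616019 -64.86963615  82.        ]
bend [479.2  97.7  10. ]
lat [453.4  89.   10. ]
tip [458.6  78.6  10. ]
rodfront [518.4  -5.8  10. ]
hf [511.4 -16.5  20. ]
hf [533.4  -7.   20. ]
hr [ 544.5 -107.6   20. ]
hr [567.3 -98.1  20. ]
scene bend [478.8  97.8  10. ]
scene hrear [ 547.2 -106.7   20. ]
scene hf [511.1 -15.7  20. ]
scene hf2 [535.3  -6.2  20. ]
scene hr2 [570.8 -96.8  20. ]
side bend [475.2 103.6  10. ]
```

Look-alikes for the hook: orange one at scene (172,222), turquoise one at (392,187), natural bamboo/steel one at (290,245). The last fits the description: bamboo handle, steel rod, bend to the left. The wrist crop confirms it. Hook origin is about (536,-48) with heading 111°. The ledge's front edge measured 310 mm from both cameras, yaw about 0.196. Next I'll look under the ledge.

```bash
cat >> h.py <<'E'
from scipy.spatial.transform import Rotation as Ro
YS=0.196; O=np.array([645.2,84.5,0])
XS=np.array([np.cos(YS),np.sin(YS),0]);YSV=np.array([-np.sin(YS),np.cos(YS),0])
def sh(p): p=np.array(p,float)-O; return np.array([p@XS,p@YSV,p[2]])
def wd(x,y,z): return O+XS*x+YSV*y+np.array([0,0,z])
def cur():
    s=get_state();return np.array(s["position"]),Ro.from_euler("xyz",s["tcp_rot"]),s
def Rdown(phi):
    "tool down, jaw axis z at heading phi"
    z=np.array([np.cos(phi),np.sin(phi),0]);x=np.array([0,0,-1.]);return Ro.from_matrix(np.array([x,np.cross(z,x),z]).T)
def plan(p1,R1,n=None,vmax=40,p=None,R=None,show=True):
    if p is None: p,R,_=cur()
    rv=(R1*R.inv()).as_rotvec();d=np.array(p1)-p
    m=int(np.ceil(max(np.linalg.norm(d)/vmax,np.linalg.norm(rv)/0.12,1)))
    n=n or m
    o=[];r=[]
    for i in range(n):
        # steps: constant world increments
        Rk=Ro.from_rotvec(rv*i/n)*R
        o.append((Rk.inv().apply(d/n)/200).round(3).tolist());r.append((Rk.inv().apply(rv/n)/0.5).round(3).tolist())
    print(n,"rows, dist",np.linalg.norm(d).round(1),"ang",np.linalg.norm(rv).round(3));print("offset",o);print("dr",r)
def st():
    p,R,s=cur();print("t",round(s["t"],2),"p",p.round(1),"F",np.round(s["wrist_force"],1),"op",round(s["opening"],1),"q",np.round(s["joint_positions"],2));print(R.as_matrix().round(3).tolist())
E
python3 - <<'E'
from h import *
st()
p,R,_=cur()
R1=Ro.from_rotvec([0,-np.radians(62),0])*R
plan([560,20,110],R1)
C=camera_params("scene");print("tumbler base",sh(at_z(C,(400,295),82)))
E
```

```text
t 0.15 p [599.8   0.  207.3] F [-0.  -0.4 -0.6] op 85.5 q [-0.06  0.09  1.23  0.    1.82 -0.06]
[[-0.002, -0.0, 1.0], [0.0, 1.0, 0.0], [-1.0, 0.0, -0.002]]
10 rows, dist 107.0 ang 1.082
offset [[0.049, 0.01, -0.02], [0.046, 0.01, -0.025], [0.043, 0.01, -0.03], [0.04, 0.01, -0.034], [0.036, 0.01, -0.038], [0.032, 0.01, -0.042], [0.027, 0.01, -0.045], [0.022, 0.01, -0.048], [0.016, 0.01, -0.05], [0.011, 0.01, -0.051]]
dr [[-0.0, -0.216, -0.0], [-0.0, -0.216, -0.0], [-0.0, -0.216, -0.0], [-0.0, -0.216, -0.0], [-0.0, -0.216, -0.0], [-0.0, -0.216, -0.0], [-0.0, -0.216, -0.0], [-0.0, -0.216, -0.0], [-0.0, -0.216, -0.0], [-0.0, -0.216, -0.0]]
tumbler base [71.85373964 62.55172724 82.        ]
```

{"fn": "carry_out", "kwargs": {
  "offset": [
    [0.049, 0.01, -0.02],
    [0.046, 0.01, -0.025],
    [0.043, 0.01, -0.03],
    [0.04, 0.01, -0.034],
    [0.036, 0.01, -0.038],
    [0.032, 0.01, -0.042],
    [0.027, 0.01, -0.045],
    [0.022, 0.01, -0.048],
    [0.016, 0.01, -0.05],
    [0.011, 0.01, -0.051],
    [0, 0, 0]
  ],
  "dr": [
    [0, -0.216, 0],
    [0, -0.216, 0],
    [0, -0.216, 0],
    [0, -0.216, 0],
    [0, -0.216, 0],
    [0, -0.216, 0],
    [0, -0.216, 0],
    [0, -0.216, 0],
    [0, -0.216, 0],
    [0, -0.216, 0],
    [0, 0, 0]
  ],
  "fingers": [1, 1, 1, 1, 1, 1, 1, 1, 1, 1, 1]
}}

```text
t: 1.07
position: [597.9, 22.1, 115.9]
tcp_rot: [-0.001, 0.481, -0.004]
wrist_force: [0.4, 0.3, 0.8]
opening: 85.5
```

```bash
python3 - <<'E'
from h import *
st()
W=camera_params("wrist");np.save("W1.npy",W["cam_to_world"]);im=get_image("wrist");cv2.imwrite("pics/wrist1.png",im);print(np.round(W["cam_to_world"],3).tolist())
g=(255*(im/255.)**0.45).astype(np.uint8);g=cv2.rotate(g,cv2.ROTATE_90_CLOCKWISE);cv2.imwrite("pics/wrist1g.png",g[:600])
E
```

```text
t 1.07 p [597.9  22.1 115.9] F [0.4 0.3 0.8] op 85.5 q [-0.04 -0.85  2.46  0.07  0.44 -0.08]
[[0.886, 0.004, 0.463], [-0.003, 1.0, -0.001], [-0.463, -0.001, 0.886]]
[[0.463, -0.245, 0.852, 451.524], [-0.0, -0.961, -0.277, 91.945], [0.886, 0.128, -0.445, 192.55], [0.0, 0.0, 0.0, 1.0]]
```

View pics/wrist1g.png

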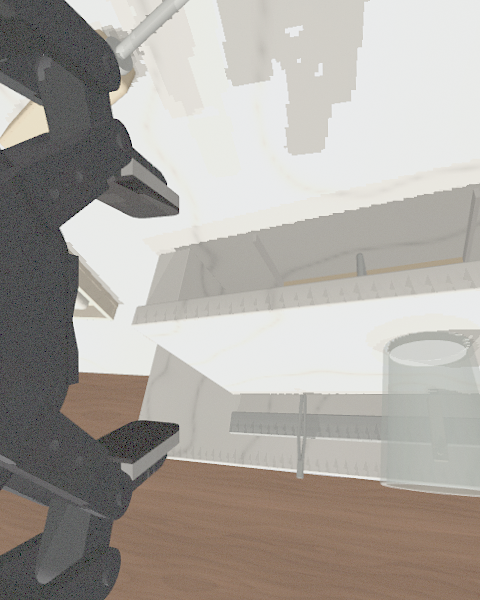

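```bash
python3 - <<'E'
from h import *
im=cv2.imread("pics/wrist1.png");g=(255*(im/255.)**0.45).astype(np.uint8)
c=g[0:240,180:310];c=cv2.resize(c,None,fx=3.3,fy=3.3,interpolation=cv2.INTER_CUBIC);c=cv2.rotate(c,cv2.ROTATE_90_COUNTERCLOCKWISE);cv2.imwrite("pics/w1c.png",c);print(c.shape)
E
```

```text
(429, 792, 3)
```

View pics/w1c.png

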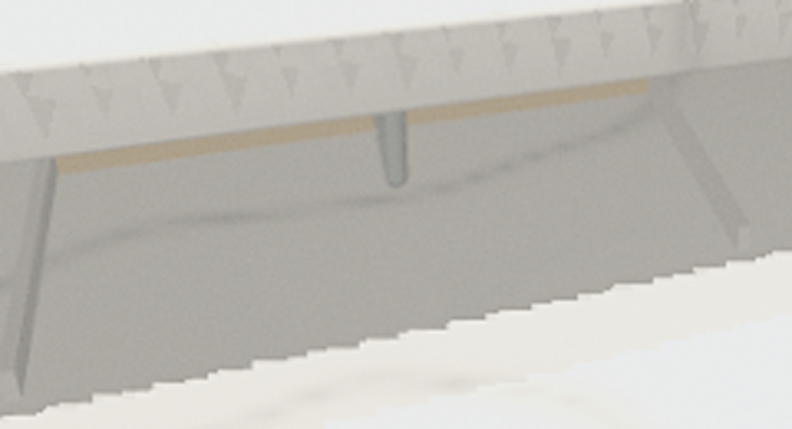

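```bash
python3 - <<'E'
from h import *
W=dict(camera_params("wrist"));W["cam_to_world"]=np.load("W1.npy")
f=lambda c,r:(180+(428-r)/3.3,c/3.3)
for n,p,z in [("barbot",(398,185),9),("barbot",(398,185),7.5),("stripL",(14,385),0),("stripR",(743,248),0),("trayL",(55,170),0),("trayR",(648,92),0),("tray at bar",(390,125),0),("edge L",(0,160),62),("edge R",(785,60),62),("edgetopR",(660,5),82),("edgetopL",(20,72),82)]:
    print(n,sh(at_z(W,f(*p),z)).round(1))
# vertical plane intersect: bar at x=const: top visible
o,d=ray(W,f(390,112));
for x in (35,40,45,50): 
    t=(x-sh(o)[0])/(d@XS);print(x,sh(o+d*t).round(1), end=' ')
    o2,d2=ray(W,f(398,185));t=(x-sh(o2)[0])/(d2@XS);print(sh(o2+d2*t).round(1))
st()
R1=Rdown(np.radians(21.0));h=np.array([-.36,.933])
g=np.array([536,-48.3])+8*h;print("grasp",g)
plan([g[0],g[1],90],R1)
E
```

```text
barbot [47.8 19.   9. ]
barbot [49.7 18.8  7.5]
stripL [15.3 97.2  0. ]
stripR [ 11.1 -58.9   0. ]
trayL [87.2 95.8  0. ]
trayR [ 84.7 -58.1   0. ]
tray at bar [86.5 16.1  0. ]
edge L [ 3.6 87.9 62. ]
edge R [  1.4 -58.2  62. ]
edgetopR [ -2.6 -26.3  82. ]
edgetopL [-1.8 81.3 82. ]
35 [35.  21.4 39.6] [35.  20.4 18.9]
40 [40.  20.8 36.1] [40.  19.8 15. ]
45 [45.  20.3 32.7] [45.  19.3 11.2]
50 [50.  19.8 29.3] [50.  18.7  7.3]
t 1.12 p [596.   22.1 111.7] F [ 0.   0.7 -1.1] op 85.3 q [-0.04 -0.85  2.46  0.07  0.45 -0.08]
[[0.882, 0.003, 0.471], [-0.003, 1.0, -0.001], [-0.471, -0.001, 0.882]]
grasp [533.12  -40.836]
10 rows, dist 91.6 ang 1.135
offset [[-0.023, -0.032, -0.024], [-0.02, -0.03, -0.028], [-0.018, -0.029, -0.031], [-0.015, -0.028, -0.033], [-0.012, -0.026, -0.036], [-0.008, -0.025, -0.038], [-0.005, -0.023, -0.039], [-0.001, -0.022, -0.04], [0.003, -0.021, -0.041], [0.007, -0.019, -0.041]]
dr [[-0.067, 0.213, 0.04], [-0.067, 0.213, 0.04], [-0.067, 0.213, 0.04], [-0.067, 0.213, 0.04], [-0.067, 0.213, 0.04], [-0.067, 0.213, 0.04], [-0.067, 0.213, 0.04], [-0.067, 0.213, 0.04], [-0.067, 0.213, 0.04], [-0.067, 0.213, 0.04]]
```

{"fn": "carry_out", "kwargs": {
  "offset": [
    [-0.023, -0.032, -0.024],
    [-0.02, -0.03, -0.028],
    [-0.018, -0.029, -0.031],
    [-0.015, -0.028, -0.033],
    [-0.012, -0.026, -0.036],
    [-0.008, -0.025, -0.038],
    [-0.005, -0.023, -0.039],
    [-0.001, -0.022, -0.04],
    [0.003, -0.021, -0.041],
    [0.007, -0.019, -0.041],
    [0, 0, 0]
  ],
  "dr": [
    [-0.067, 0.213, 0.04],
    [-0.067, 0.213, 0.04],
    [-0.067, 0.213, 0.04],
    [-0.067, 0.213, 0.04],
    [-0.067, 0.213, 0.04],
    [-0.067, 0.213, 0.04],
    [-0.067, 0.213, 0.04],
    [-0.067, 0.213, 0.04],
    [-0.067, 0.213, 0.04],
    [-0.067, 0.213, 0.04],
    [0, 0, 0]
  ],
  "fingers": [0.7, 0.7, 0.7, 0.7, 0.7, 0.7, 0.7, 0.7, 0.7, 0.7, 0.7]
}}

```text
t: 2.03
position: [503.7, -42.8, 70.6]
tcp_rot: [2.738, 1.457, 3.126]
wrist_force: [0.1, -0.3, -0.6]
opening: 59.9
```

```bash
python3 - <<'E'
from h import *
st()
W=camera_params("wrist");im=get_image("wrist");cv2.imwrite("pics/wrist2.png",im);np.save("W2.npy",W["cam_to_world"])
h=np.array([-.36,.933]);g=np.array([536,-48.3])+3*h
plan([g[0],g[1],25],Rdown(np.radians(21.0)))
E
```

```text
t 2.03 p [503.7 -42.8  70.6] F [ 0.1 -0.3 -0.6] op 59.9 q [-0.14 -0.03  1.61 -0.01  1.68 -0.53]
[[-0.114, -0.376, 0.92], [0.002, 0.926, 0.379], [-0.994, 0.045, -0.105]]
2 rows, dist 55.8 ang 0.11
offset [[0.107, -0.041, 0.08], [0.112, -0.038, 0.075]]
dr [[0.02, -0.099, -0.042], [0.02, -0.099, -0.042]]
```

View pics/wrist2.png

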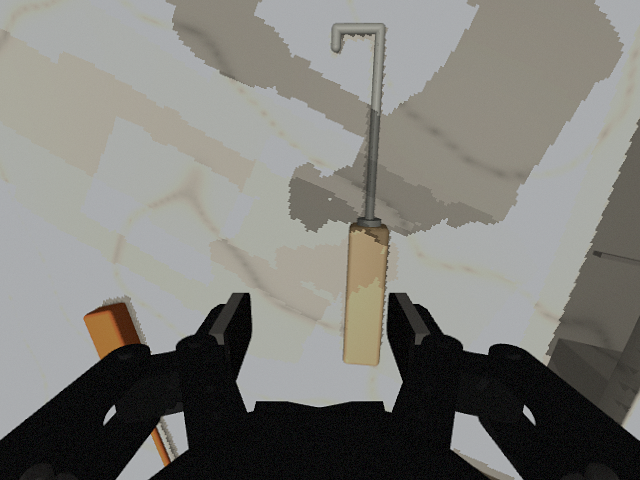

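```bash
python3 - <<'E'
from h import *
W=dict(camera_params("wrist"));W["cam_to_world"]=np.load("W2.npy")
P=[at_z(W,u,z) for u,z in [((345,362),20),((380,364),20),((349,227),20),((387,225),20),((381,27),10),((334,25),10)]]
r=(P[0]+P[1])/2;f=(P[2]+P[3])/2
print(np.round(P,1),r,f,np.degrees(np.arctan2(*(f-r)[1::-1])),np.degrees(np.arctan2(*(P[4]-r)[1::-1])),np.linalg.norm((f-r)[:2]))
R=Rdown(np.radians(21));h=np.array([-.36,.933])
p,_,_=cur();plan([534.9,-45.5,45],R,n=4)
E
```

```text
[[ 544.5 -106.8   20. ]
 [ 567.2  -97.5   20. ]
 [ 508.3  -16.7   20. ]
 [ 529.8   -6.    20. ]
 [ 478.3   99.4   10. ]
 [ 451.7   90.6   10. ]] [ 555.88448969 -102.12552613   20.        ] [519.04791312 -11.35313576  20.        ] 112.08793232489519 111.06272545899301 97.96203462330999
4 rows, dist 40.8 ang 0.11
offset [[0.029, -0.02, 0.037], [0.03, -0.019, 0.037], [0.031, -0.019, 0.036], [0.032, -0.018, 0.035]]
dr [[0.01, -0.05, -0.021], [0.01, -0.05, -0.021], [0.01, -0.05, -0.021], [0.01, -0.05, -0.021]]
```

{"fn": "carry_out", "kwargs": {
  "offset": [
    [0.029, -0.016, 0.036],
    [0.03, -0.016, 0.036],
    [0.031, -0.016, 0.035],
    [0.032, -0.016, 0.034],
    [0, 0, 0],
    [0, 0, 0]
  ],
  "dr": [
    [0.01, -0.05, -0.021],
    [0.01, -0.05, -0.021],
    [0.01, -0.05, -0.021],
    [0.01, -0.05, -0.021],
    [0, 0, 0],
    [0, 0, 0]
  ],
  "fingers": [0.65, 0.65, 0.65, 0.65, 0.65, 0.65]
}}

```text
t: 2.58
position: [527.6, -41.6, 45.8]
tcp_rot: [0.258, 1.56, 0.617]
wrist_force: [-0.2, -0.1, -0.1]
opening: 55.9
```

```bash
python3 - <<'E'
from h import *
st()
plan([533.3,-43.7,3],Rdown(np.radians(21.4)),n=4)
E
```

```text
t 2.58 p [527.6 -41.6  45.8] F [-0.2 -0.1 -0.1] op 55.9 q [-0.15 -0.08  1.69  0.01  1.52 -0.51]
[[0.009, -0.352, 0.936], [0.006, 0.936, 0.352], [-1.0, 0.003, 0.011]]
4 rows, dist 43.3 ang 0.018
offset [[0.054, -0.005, 0.005], [0.054, -0.005, 0.005], [0.054, -0.005, 0.005], [0.054, -0.005, 0.006]]
dr [[-0.007, 0.005, -0.001], [-0.007, 0.005, -0.001], [-0.007, 0.005, -0.001], [-0.007, 0.005, -0.001]]
```

{"fn": "carry_out", "kwargs": {
  "offset": [
    [0.054, -0.005, 0.007],
    [0.054, -0.005, 0.007],
    [0.054, -0.005, 0.007],
    [0.04, -0.005, 0.007],
    [0, 0, 0],
    [0, 0, 0]
  ],
  "dr": [
    [-0.008, 0.006, 0],
    [-0.008, 0.006, 0],
    [-0.008, 0.006, 0],
    [-0.008, 0.006, 0],
    [0, 0, 0],
    [0, 0, 0]
  ],
  "fingers": [0.65, 0.65, 0.65, 0.65, 0.65, 0.65]
}}

```text
t: 3.08
position: [533.3, -42.9, 3.1]
tcp_rot: [1.942, 1.567, 2.319]
wrist_force: [-0.1, -0.5, 0.1]
opening: 55.4
```

```bash
python3 - <<'E'
from h import *
st()
cv2.imwrite("pics/wrist3.png",get_image("wrist"))
plan([533.3,-43.7,2.5],Rdown(np.radians(21.4)),n=1)
E
```

```text
t 3.08 p [533.3 -42.9   3.1] F [-0.1 -0.5  0.1] op 55.4 q [-0.15 -0.02  1.71  0.    1.45 -0.52]
[[-0.002, -0.368, 0.93], [0.002, 0.93, 0.368], [-1.0, 0.003, -0.001]]
1 rows, dist 1.0 ang 0.005
offset [[0.002, -0.004, -0.0]]
dr [[0.006, -0.003, -0.007]]
```

View pics/wrist3.png

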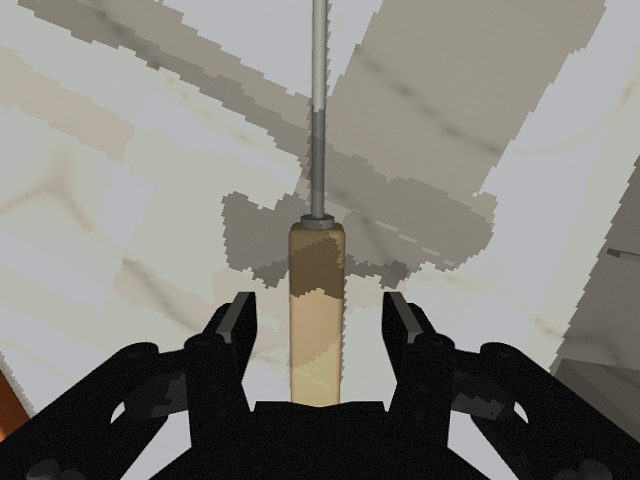

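{"fn": "carry_out", "kwargs": {
  "offset": [
    [0, 0, 0],
    [0, 0, 0],
    [0, 0, 0],
    [0, 0, 0],
    [0, 0, 0],
    [0, 0, 0]
  ],
  "dr": [
    [0, 0, 0],
    [0, 0, 0],
    [0, 0, 0],
    [0, 0, 0],
    [0, 0, 0],
    [0, 0, 0]
  ],
  "fingers": [0, 0, 0, 0, 0, 0]
}}

```text
t: 3.63
position: [534.1, -42.9, 4.4]
tcp_rot: [1.514, 1.568, 1.891]
wrist_force: [0.4, -0.2, 0.3]
opening: 0.1
```

```bash
python3 - <<'E'
from h import *
st()
plan([505,-43,58],Rdown(np.radians(21)),n=4)
E
```

```text
t 3.63 p [534.1 -42.9   4.4] F [ 0.4 -0.2  0.3] op 0.1 q [-0.15 -0.02  1.71  0.    1.45 -0.52]
[[-0.001, -0.368, 0.93], [0.002, 0.93, 0.368], [-1.0, 0.002, 0.0]]
4 rows, dist 61.0 ang 0.01
offset [[-0.067, 0.013, -0.034], [-0.067, 0.013, -0.034], [-0.067, 0.013, -0.034], [-0.067, 0.013, -0.034]]
dr [[0.005, 0.0, -0.001], [0.005, 0.0, -0.001], [0.005, 0.0, -0.001], [0.005, 0.0, -0.001]]
```

```bash
python3 - <<'E'
from h import *
st()
cv2.imwrite("pics/wrist4.png",get_image("wrist"));s=get_image("side");crop(s,270,180,160,130,4,"side4.png")
E
```

```text
t 3.63 p [534.1 -42.9   4.4] F [ 0.4 -0.2  0.3] op 0.1 q [-0.15 -0.02  1.71  0.    1.45 -0.52]
[[-0.001, -0.368, 0.93], [0.002, 0.93, 0.368], [-1.0, 0.002, 0.0]]
```

View pics/wrist4.png

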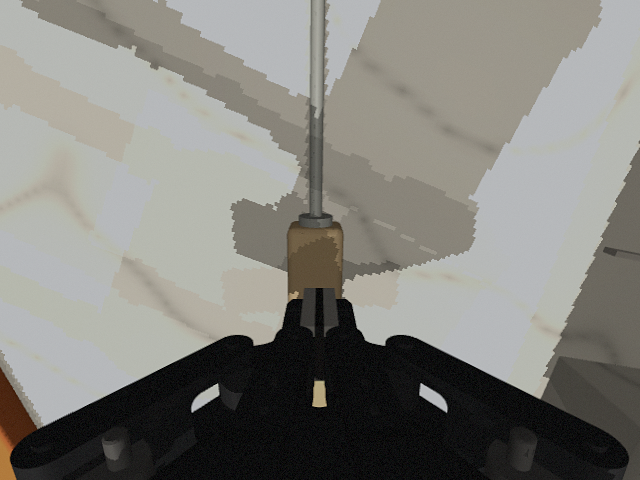

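View pics/side4.png

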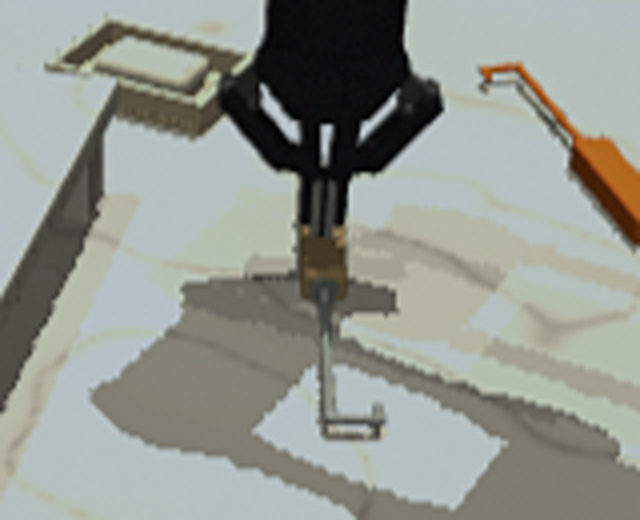

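```bash
python3 - <<'E'
from h import *
p,R,s=cur();W=camera_params("wrist");S=camera_params("side");C=camera_params("scene")
for z in (4.4,20,25,30): 
    q=[p[0],p[1],z]
    print(z,proj(W,q).round(1),((proj(S,q)-[270,180])*4).round(0),proj(C,q).round(1))
h=np.array([-.36,.933,0])
for x in(-60,40): 
  for z in (0,20): print(x,z,((proj(S,np.array([534.1,-46.3,z])+h*x)-[270,180])*4).round(0))
c=get_image("scene");crop(c,210,150,160,120,4,"sc4.png")
print([((proj(C,[p[0],p[1],z])-[210,150])*4).round(0) for z in (4,20,30)])
E
```

```text
4.4 [318.6 286.3] [317. 261.] [271.7 255.5]
20 [318.5 299. ] [319. 239.] [271.3 250. ]
25 [318.5 303.5] [319. 232.] [271.2 248.3]
30 [318.5 308.4] [320. 224.] [271.  246.5]
-60 0 [317. 211.]
-60 20 [319. 183.]
40 0 [321. 303.]
40 20 [323. 274.]
[array([247., 422.]), array([245., 400.]), array([244., 386.])]
```

View pics/sc4.png

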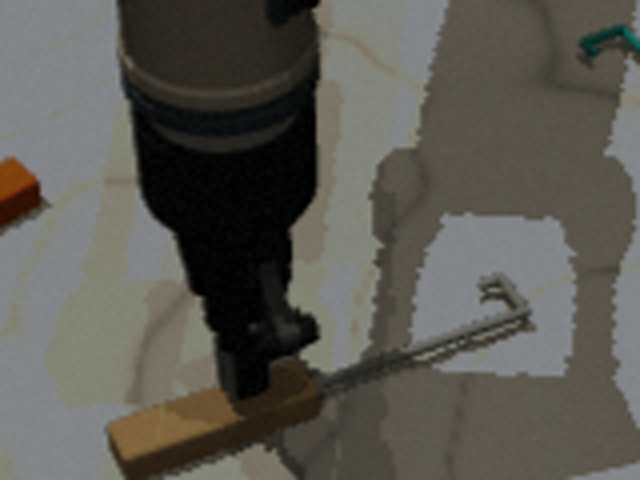

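The fingers shut fully above the handle without gripping it. The scene and side views put the real fingertips about z 20, so the finger ends sit about 16–19 mm behind the reported TCP. I'll reopen, go lower in small steps and watch the force.

{"fn": "carry_out", "kwargs": {
  "offset": [
    [-0.02, 0, 0],
    [-0.01, 0, 0],
    [0, 0, 0],
    [0, 0, 0],
    [0, 0, 0]
  ],
  "dr": [
    [0, 0, 0],
    [0, 0, 0],
    [0, 0, 0],
    [0, 0, 0],
    [0, 0, 0]
  ],
  "fingers": [0.2, 0.65, 0.65, 0.65, 0.65]
}}

```text
t: 4.2
position: [534.2, -43.0, 11.3]
tcp_rot: [1.363, 1.568, 1.739]
wrist_force: [-1.4, 0.1, -0.1]
opening: 54.9
```

```bash
python3 - <<'E'
from h import *
st()
im=get_image("wrist");cv2.imwrite("pics/wrist5.png",im);c=get_image("scene");crop(c,210,150,160,120,4,"sc5.png")
E
```

```text
t 4.2 p [534.2 -43.   11.3] F [-1.4  0.1 -0.1] op 54.9 q [-0.15 -0.03  1.7   0.    1.47 -0.52]
[[-0.0, -0.367, 0.93], [0.002, 0.93, 0.367], [-1.0, 0.002, 0.0]]
```

View pics/wrist5.png

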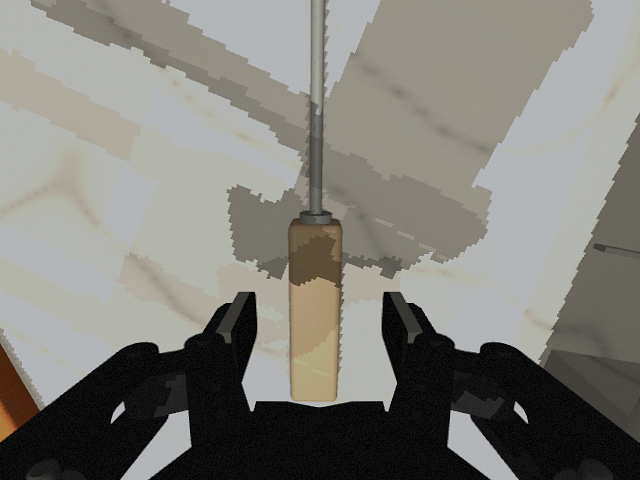

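View pics/sc5.png

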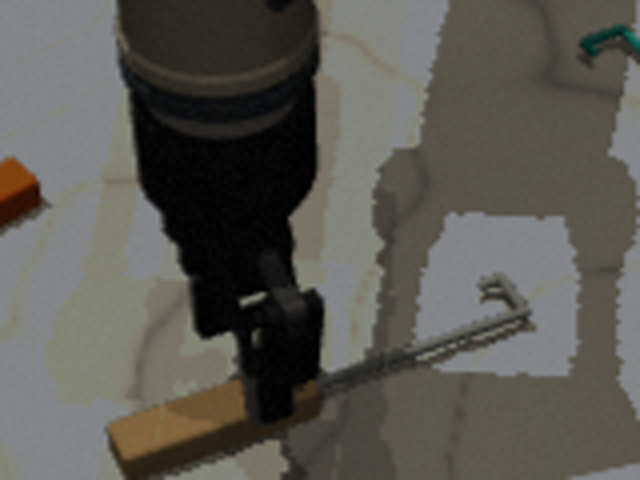

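```bash
python3 - <<'E'
from h import *
p,R,s=cur();C=camera_params("scene");S=camera_params("side");W=camera_params("wrist")
M=R.as_matrix()
for dz in (0,10,20,30):
  for dy in (-11,0,11):
    q=p+M[:,2]*28-M[:,0]*dz+M[:,1]*dy
    print(dz,dy,q.round(0),"scene crop",((proj(C,q)-[210,150])*4).round(0),"wrist",proj(W,q).round(0))
E
```

```text
0 -11 [564. -43.  11.] scene crop [249. 461.] wrist [372. 306.]
0 0 [560. -33.  11.] scene crop [270. 453.] wrist [373. 286.]
0 11 [556. -22.  11.] scene crop [291. 445.] wrist [374. 266.]
10 -11 [564. -43.  21.] scene crop [247. 447.] wrist [375. 314.]
10 0 [560. -33.  21.] scene crop [269. 439.] wrist [376. 294.]
10 11 [556. -22.  21.] scene crop [291. 431.] wrist [377. 273.]
20 -11 [564. -43.  31.] scene crop [246. 433.] wrist [378. 324.]
20 0 [560. -33.  31.] scene crop [268. 425.] wrist [379. 303.]
20 11 [556. -22.  31.] scene crop [290. 417.] wrist [380. 281.]
30 -11 [564. -43.  41.] scene crop [245. 418.] wrist [381. 335.]
30 0 [560. -33.  41.] scene crop [267. 410.] wrist [383. 313.]
30 11 [556. -23.  41.] scene crop [289. 402.] wrist [384. 290.]
```

{"fn": "carry_out", "kwargs": {
  "offset": [
    [0.03, 0, 0],
    [0.03, 0, 0],
    [0.03, 0, 0],
    [0.02, 0, 0],
    [0, 0, 0],
    [0, 0, 0]
  ],
  "dr": [
    [0, 0, 0],
    [0, 0, 0],
    [0, 0, 0],
    [0, 0, 0],
    [0, 0, 0],
    [0, 0, 0]
  ],
  "fingers": [0.65, 0.65, 0.65, 0.65, 0.65, 0.65]
}}

```text
t: 4.8
position: [533.1, -42.8, -14.8]
tcp_rot: [2.048, 1.567, 2.424]
wrist_force: [1.1, -0.3, 0.4]
opening: 55.4
```

```bash
python3 - <<'E'
from h import *
st()
c=get_image("scene");crop(c,210,150,160,120,4,"sc6.png")
E
```

```text
t 4.8 p [533.1 -42.8 -14.8] F [ 1.1 -0.3  0.4] op 55.4 q [-0.15 -0.01  1.73  0.    1.42 -0.52]
[[-0.003, -0.367, 0.93], [0.003, 0.93, 0.367], [-1.0, 0.004, -0.002]]
```

View pics/sc6.png

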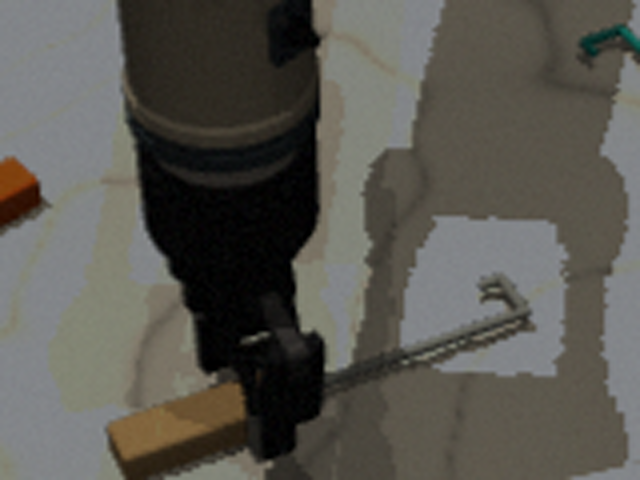

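{"fn": "carry_out", "kwargs": {
  "offset": [
    [0, 0, 0],
    [0, 0, 0],
    [0, 0, 0],
    [0, 0, 0],
    [0, 0, 0],
    [0, 0, 0]
  ],
  "dr": [
    [0, 0, 0],
    [0, 0, 0],
    [0, 0, 0],
    [0, 0, 0],
    [0, 0, 0],
    [0, 0, 0]
  ],
  "fingers": [0, 0, 0, 0, 0, 0]
}}

```text
t: 5.35
position: [533.4, -42.8, -14.0]
tcp_rot: [1.964, 1.567, 2.34]
wrist_force: [0.1, -0.0, -1.7]
opening: 24.3
```

```bash
python3 - <<'E'
from h import *
st()
c=get_image("scene");crop(c,210,150,160,120,4,"sc7.png")
E
```

```text
t 5.35 p [533.4 -42.8 -14. ] F [ 0.1 -0.  -1.7] op 24.3 q [-0.15 -0.01  1.73  0.    1.42 -0.52]
[[-0.002, -0.367, 0.93], [0.002, 0.93, 0.367], [-1.0, 0.003, -0.001]]
```

View pics/sc7.png

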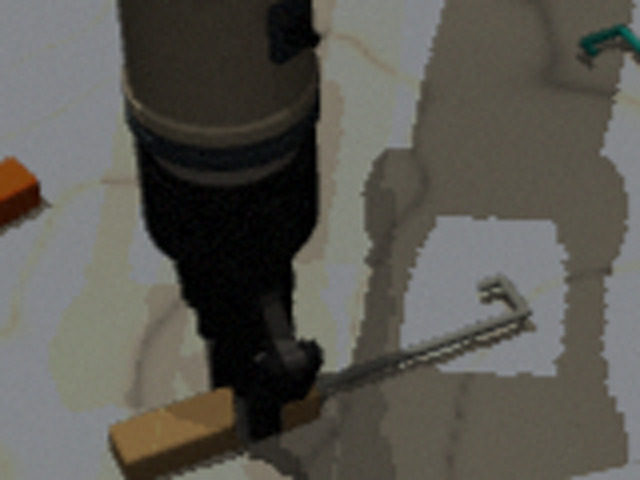

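```bash
python3 - <<'E'
from h import *
plan([500,-20,36],Rdown(0.375),n=4)
t=wd(-185,-22,0)
plan([t[0],t[1],36],Rdown(YS-np.pi/2),n=18,p=np.array([500,-20,36.]),R=Rdown(.375))
E
```

```text
4 rows, dist 64.4 ang 0.004
offset [[-0.062, 0.042, -0.028], [-0.063, 0.042, -0.028], [-0.063, 0.042, -0.028], [-0.063, 0.042, -0.028]]
dr [[0.001, -0.001, -0.002], [0.001, -0.001, -0.002], [0.001, -0.001, -0.002], [0.001, -0.001, -0.002]]
18 rows, dist 56.8 ang 1.75
offset [[0.0, 0.015, -0.003], [0.0, 0.015, -0.005], [0.0, 0.014, -0.006], [0.0, 0.014, -0.008], [0.0, 0.013, -0.009], [0.0, 0.012, -0.01], [0.0, 0.011, -0.011], [0.0, 0.01, -0.012], [0.0, 0.009, -0.013], [0.0, 0.007, -0.014], [0.0, 0.006, -0.015], [0.0, 0.004, -0.015], [0.0, 0.003, -0.016], [0.0, 0.001, -0.016], [0.0, -0.0, -0.016], [0.0, -0.002, -0.016], [0.0, -0.003, -0.015], [0.0, -0.005, -0.015]]
dr [[0.194, 0.0, -0.0], [0.194, 0.0, 0.0], [0.194, 0.0, 0.0], [0.194, 0.0, 0.0], [0.194, 0.0, 0.0], [0.194, 0.0, 0.0], [0.194, 0.0, 0.0], [0.194, 0.0, 0.0], [0.194, 0.0, 0.0], [0.194, 0.0, 0.0], [0.194, 0.0, 0.0], [0.194, 0.0, 0.0], [0.194, 0.0, 0.0], [0.194, 0.0, 0.0], [0.194, 0.0, 0.0], [0.194, 0.0, 0.0], [0.194, 0.0, 0.0], [0.194, 0.0, 0.0]]
```

{"fn": "carry_out", "kwargs": {
  "offset": [
    [-0.04, 0, 0],
    [-0.065, 0.04, -0.03],
    [-0.065, 0.042, -0.028],
    [-0.065, 0.042, -0.028],
    [-0.02, 0.04, -0.028],
    [0, 0, 0]
  ],
  "dr": [
    [0, 0, 0],
    [0, 0, 0],
    [0, 0, 0],
    [0, 0, 0],
    [0, 0, 0],
    [0, 0, 0]
  ],
  "fingers": [0, 0, 0, 0, 0, 0]
}}

```text
t: 5.9
position: [497.9, -20.2, 39.7]
tcp_rot: [2.293, 1.564, 2.669]
wrist_force: [0.3, -0.3, -1.0]
opening: 24.1
```

```bash
python3 - <<'E'
from h import *
st()
cv2.imwrite("pics/side8.png",get_image("side"))
E
```

```text
t 5.9 p [497.9 -20.2  39.7] F [ 0.3 -0.3 -1. ] op 24.1 q [-0.11 -0.15  1.76  0.    1.53 -0.49]
[[-0.006, -0.367, 0.93], [0.003, 0.93, 0.367], [-1.0, 0.005, -0.004]]
```

View pics/side8.png

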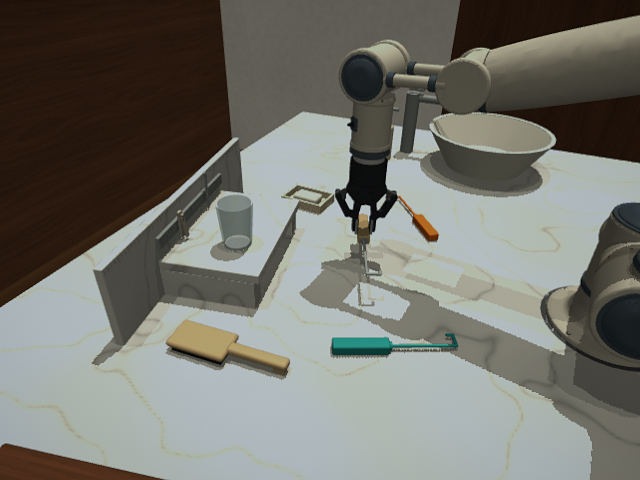

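{"fn": "carry_out", "kwargs": {
  "offset": [
    [0, 0.015, -0.004],
    [0, 0.014, -0.006],
    [0, 0.014, -0.008],
    [0, 0.013, -0.009],
    [0, 0.012, -0.01],
    [0, 0.01, -0.011],
    [0, 0.009, -0.013],
    [0, 0.006, -0.014],
    [0, 0.004, -0.015],
    [0, 0.002, -0.016]
  ],
  "dr": [
    [0.2, 0, 0],
    [0.2, 0, 0],
    [0.2, 0, 0],
    [0.2, 0, 0],
    [0.2, 0, 0],
    [0.2, 0, 0],
    [0.2, 0, 0],
    [0.2, 0, 0],
    [0.2, 0, 0],
    [0.2, 0, 0]
  ],
  "fingers": [0, 0, 0, 0, 0, 0, 0, 0, 0, 0]
}}

```text
t: 6.78
position: [479.8, -0.2, 36.5]
tcp_rot: [-2.53, 1.563, 3.081]
wrist_force: [-0.4, 0.7, -1.5]
opening: 24.1
```

```bash
python3 - <<'E'
from h import *
st()
t=wd(-185,-22,0)
plan([t[0],t[1],36],Rdown(YS-np.pi/2))
E
```

```text
t 6.78 p [ 4.798e+02 -2.000e-01  3.650e+01] F [-0.4  0.7 -1.5] op 24.1 q [-0.07 -0.19  1.81 -0.    1.53  0.6 ]
[[-0.007, 0.623, 0.783], [0.0, 0.783, -0.623], [-1.0, -0.004, -0.006]]
6 rows, dist 29.6 ang 0.703
offset [[0.001, 0.012, -0.022], [0.001, 0.009, -0.023], [0.001, 0.006, -0.024], [0.0, 0.003, -0.024], [0.0, 0.0, -0.025], [0.0, -0.002, -0.025]]
dr [[0.234, -0.001, 0.002], [0.234, -0.001, 0.002], [0.234, -0.001, 0.002], [0.234, -0.001, 0.002], [0.234, -0.001, 0.002], [0.234, -0.001, 0.002]]
```

{"fn": "carry_out", "kwargs": {
  "offset": [
    [0, 0.012, -0.022],
    [0, 0.009, -0.023],
    [0, 0.006, -0.024],
    [0, 0.003, -0.025],
    [0, 0, -0.025],
    [0, -0.002, -0.025],
    [0, 0, -0.01],
    [0, 0, 0]
  ],
  "dr": [
    [0.22, 0, 0],
    [0.22, 0, 0],
    [0.22, 0, 0],
    [0.22, 0, 0],
    [0.22, 0, 0],
    [0.22, 0, 0],
    [0.12, 0, 0],
    [0, 0, 0]
  ],
  "fingers": [0, 0, 0, 0, 0, 0, 0, 0]
}}

```text
t: 7.45
position: [467.8, 27.9, 32.7]
tcp_rot: [-1.645, 1.558, -3.081]
wrist_force: [-0.3, -0.2, -0.7]
opening: 24.1
```

```bash
python3 - <<'E'
from h import *
st()
c=get_image("scene");crop(c,220,130,260,195,3,"sc9.png")
s=get_image("side");crop(s,240,150,200,150,4,"sd9.png")
W=camera_params("wrist");cv2.imwrite("pics/wrist9.png",get_image("wrist"));np.save("W9.npy",W["cam_to_world"])
t=wd(-185,-22,0)
plan([t[0],t[1],36],Rdown(YS-np.pi/2))
E
```

```text
t 7.45 p [467.8  27.9  32.7] F [-0.3 -0.2 -0.7] op 24.1 q [-0.01 -0.22  1.84 -0.    1.53  1.42]
[[-0.013, 0.991, 0.134], [-0.001, 0.134, -0.991], [-1.0, -0.013, -0.001]]
1 rows, dist 3.3 ang 0.059
offset [[-0.016, 0.001, 0.003]]
dr [[-0.114, -0.002, 0.025]]
```

View pics/sc9.png

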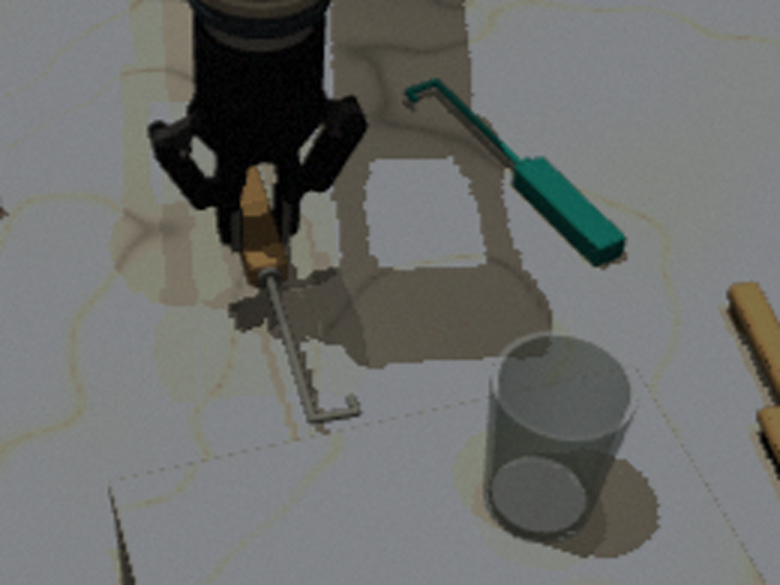

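View pics/sd9.png

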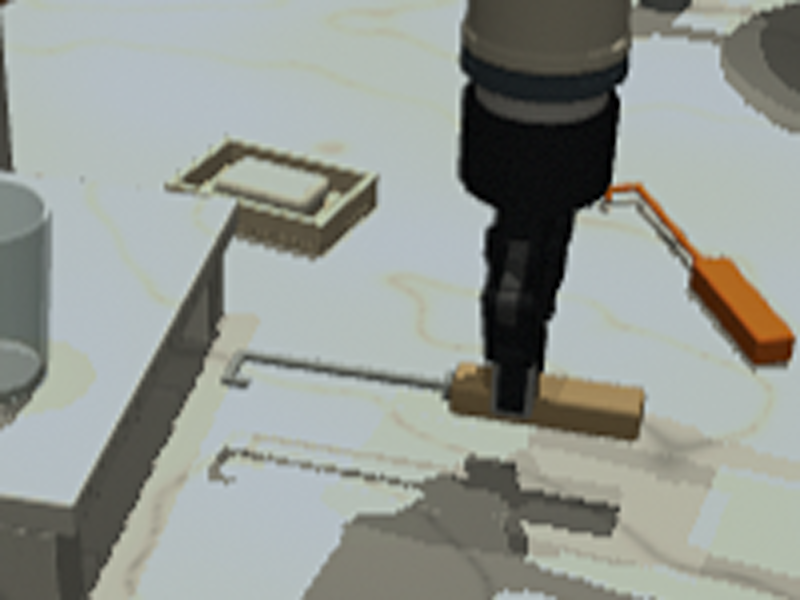

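View pics/wrist9.png

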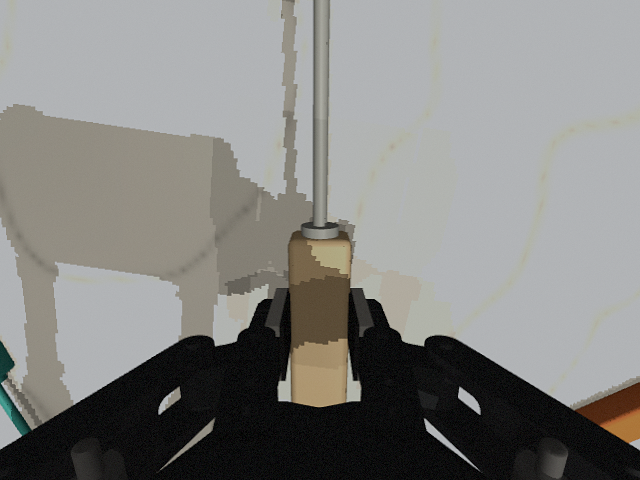

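```bash
cat >> h.py <<'E'
def tri(Pa,a,Pb,b):
    o1,d1=ray(Pa,a);o2,d2=ray(Pb,b)
    t=np.linalg.lstsq(np.array([d1,-d2]).T,o2-o1,rcond=None)[0]
    A=o1+d1*t[0];B=o2+d2*t[1];return (A+B)/2,np.linalg.norm(A-B)
E
python3 - <<'E'
from h import *
C=camera_params("scene");S=camera_params("side")
c=lambda x,y:(220+x/3,130+y/3);s=lambda x,y:(240+x/4,150+y/4)
b,e=tri(C,c(312,418),S,s(242,356));k,e2=tri(C,c(268,272),S,s(450,384))
print("bend",b,e,"shelf",sh(b));print("collar",k,e2,sh(k));d=b-k;print(np.linalg.norm(d),np.arctan2(d[1],d[0])-YS,d[2])
p,R,_=cur();print("TCP shelf",sh(p), "jaw head",np.arctan2(*R.as_matrix()[[1,0],2])-YS+np.pi/2)
E
```

```text
bend [617.19267479  47.91461378  52.98681529] 1.254811718935776 shelf [-34.59599248 -30.43054476  52.98681529]
collar [501.57080937  33.02994592  58.48407002] 3.1289239825007664 [-150.90284538  -22.51315445   58.48407002]
116.70556503743515 -0.06796843306959899 -5.497254724031677
TCP shelf [-185.12602733  -21.32226515   32.77703248] jaw head -0.05717305526354788
```

```bash
python3 - <<'E'
from h import *
t=wd(-188,-22.5,6)
plan(t,Rdown(YS-np.pi/2),n=3)
E
```

```text
3 rows, dist 27.0 ang 0.059
offset [[0.045, -0.004, 0.002], [0.045, -0.004, 0.002], [0.045, -0.005, 0.002]]
dr [[-0.038, -0.001, 0.008], [-0.038, -0.001, 0.008], [-0.038, -0.001, 0.008]]
```

{"fn": "carry_out", "kwargs": {
  "offset": [
    [0.045, -0.004, 0.002],
    [0.045, -0.004, 0.002],
    [0.045, -0.005, 0.002],
    [0, 0, 0],
    [0, 0, 0]
  ],
  "dr": [
    [-0.038, 0, 0.009],
    [-0.038, 0, 0.009],
    [-0.038, 0, 0.009],
    [0, 0, 0],
    [0, 0, 0]
  ],
  "fingers": [0, 0, 0, 0, 0]
}}

```text
t: 8.02
position: [464.6, 24.8, 1.8]
tcp_rot: [2.377, 1.569, 1.013]
wrist_force: [0.0, -0.8, -2.0]
opening: 24.4
```

```bash
python3 - <<'E'
from h import *
st();p,R,_=cur();print(sh(p),"head err",np.arctan2(*R.as_matrix()[[1,0],2])-YS+np.pi/2)
s=get_image("side");crop(s,240,150,200,150,4,"sd10.png")
c=get_image("scene");crop(c,220,130,260,195,3,"sc10.png")
plan(wd(-188,-22.5,6),Rdown(YS-np.pi/2),n=1)
E
```

```text
t 8.02 p [464.6  24.8   1.8] F [ 0.  -0.8 -2. ] op 24.4 q [-0.02 -0.22  1.9   0.    1.46  1.34]
[[0.001, 0.979, 0.205], [0.001, 0.205, -0.979], [-1.0, 0.001, -0.001]]
[-188.71997388  -23.38710434    1.82192321] head err 0.009994855733247876
1 rows, dist 4.1 ang 0.01
offset [[-0.02, 0.004, -0.004]]
dr [[0.019, -0.002, -0.002]]
```

View pics/sd10.png

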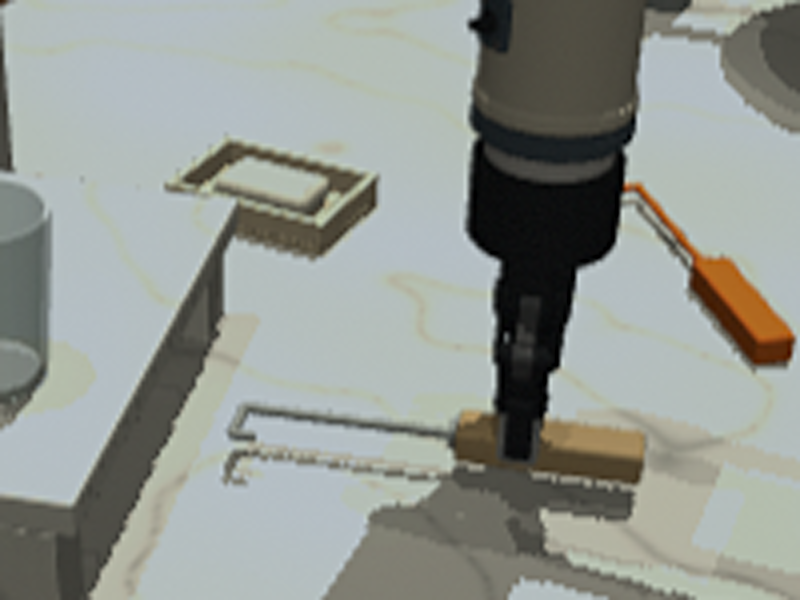

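View pics/sc10.png

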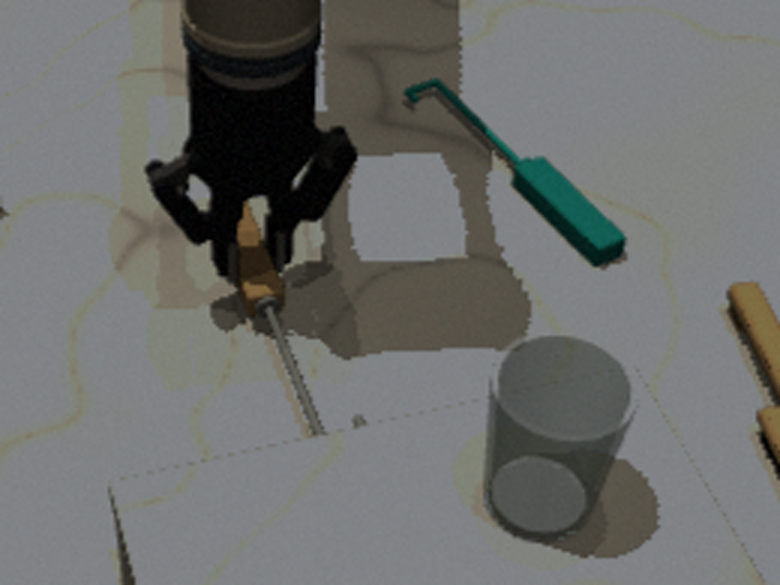

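```bash
python3 - <<'E'
from h import *
S=camera_params("side")
for z in (18,22,26,30): print(z,((proj(S,wd(-37.7,-22,z))-[240,150])*4).round(1))
plan(wd(-188,-22.5,8),Rdown(YS-np.pi/2),n=1)
plan(wd(-82,-22.5,8),Rdown(YS-np.pi/2),n=12)
E
```

```text
18 [245.  417.4]
22 [244.9 411.4]
26 [244.9 405.4]
30 [244.9 399.4]
1 rows, dist 6.0 ang 0.01
offset [[-0.03, 0.004, -0.004]]
dr [[0.019, -0.002, -0.002]]
12 rows, dist 106.9 ang 0.01
offset [[-0.002, 0.044, 0.0], [-0.002, 0.044, 0.0], [-0.002, 0.044, 0.0], [-0.002, 0.044, -0.0], [-0.002, 0.044, -0.0], [-0.002, 0.044, -0.0], [-0.002, 0.044, -0.0], [-0.002, 0.044, -0.0], [-0.002, 0.044, -0.0], [-0.002, 0.044, -0.0], [-0.002, 0.044, -0.0], [-0.002, 0.044, -0.0]]
dr [[0.002, -0.0, -0.0], [0.002, -0.0, -0.0], [0.002, -0.0, -0.0], [0.002, -0.0, -0.0], [0.002, -0.0, -0.0], [0.002, -0.0, -0.0], [0.002, -0.0, -0.0], [0.002, -0.0, -0.0], [0.002, -0.0, -0.0], [0.002, -0.0, -0.0], [0.002, -0.0, -0.0], [0.002, -0.0, -0.0]]
```

{"fn": "carry_out", "kwargs": {
  "offset": [
    [-0.026, 0.004, -0.004],
    [0, 0.04, 0],
    [0, 0.045, 0],
    [0, 0.045, 0],
    [0, 0.045, 0],
    [0, 0.04, 0],
    [0, 0.03, 0],
    [0, 0, 0]
  ],
  "dr": [
    [0.018, 0, 0],
    [0, 0, 0],
    [0, 0, 0],
    [0, 0, 0],
    [0, 0, 0],
    [0, 0, 0],
    [0, 0, 0],
    [0, 0, 0]
  ],
  "fingers": [0, 0, 0, 0, 0, 0, 0, 0]
}}

```text
t: 8.78
position: [522.1, 37.0, 11.4]
tcp_rot: [1.561, 1.562, 0.186]
wrist_force: [-0.7, -0.1, -1.6]
opening: 24.4
```

```bash
python3 - <<'E'
from h import *
st();p,R,_=cur();print(sh(p),"head err",np.arctan2(*R.as_matrix()[[1,0],2])-YS+np.pi/2)
plan(wd(-82,-22.5,7),Rdown(YS-np.pi/2),n=8)
E
```

```text
t 8.78 p [522.1  37.   11.4] F [-0.7 -0.1 -1.6] op 24.4 q [ 0.   -0.07  1.74  0.    1.46  1.38]
[[0.008, 0.981, 0.195], [0.002, 0.195, -0.981], [-1.0, 0.009, 0.0]]
[-130.03520638  -22.6346377    11.40877437] head err -0.00023921470657684019
8 rows, dist 48.2 ang 0.009
offset [[0.003, 0.03, -0.0], [0.003, 0.03, -0.0], [0.003, 0.03, -0.0], [0.003, 0.03, -0.0], [0.003, 0.03, -0.0], [0.003, 0.03, -0.0], [0.003, 0.03, -0.0], [0.003, 0.03, -0.0]]
dr [[-0.0, 0.0, -0.002], [-0.0, 0.0, -0.002], [-0.0, 0.0, -0.002], [-0.0, 0.0, -0.002], [-0.0, 0.0, -0.002], [-0.0, 0.0, -0.002], [-0.0, 0.0, -0.002], [-0.0, 0.0, -0.002]]
```

{"fn": "carry_out", "kwargs": {
  "offset": [
    [0.004, 0.03, 0],
    [0.004, 0.03, 0],
    [0.004, 0.03, 0],
    [0.004, 0.03, 0],
    [0.003, 0.03, 0],
    [0.003, 0.03, 0],
    [0.003, 0.03, 0],
    [0, 0.03, 0],
    [0, 0, 0]
  ],
  "dr": [
    [0, 0, -0.002],
    [0, 0, -0.002],
    [0, 0, -0.002],
    [0, 0, -0.002],
    [0, 0, -0.002],
    [0, 0, -0.002],
    [0, 0, -0.002],
    [0, 0, -0.002],
    [0, 0, 0]
  ],
  "fingers": [0, 0, 0, 0, 0, 0, 0, 0, 0]
}}

```text
t: 9.53
position: [574.0, 47.4, 5.3]
tcp_rot: [-1.638, 1.569, -3.013]
wrist_force: [-0.3, -0.6, -2.0]
opening: 24.1
```

```bash
python3 - <<'E'
from h import *
st();p,R,_=cur();print(sh(p),"head err",np.arctan2(*R.as_matrix()[[1,0],2])-YS+np.pi/2)
plan(wd(-82,6,7),Rdown(YS-np.pi/2),n=10)
s=get_image("side");crop(s,190,130,200,150,4,"sd11.png")
E
```

```text
t 9.53 p [574.   47.4   5.3] F [-0.3 -0.6 -2. ] op 24.1 q [ 0.02  0.08  1.6  -0.    1.46  1.4 ]
[[-0.001, 0.981, 0.194], [-0.0, 0.194, -0.981], [-1.0, -0.001, -0.0]]
[-77.02404346 -22.56220777   5.33574686] head err -0.0002758209815783008
10 rows, dist 29.0 ang 0.001
offset [[-0.001, -0.002, -0.014], [-0.001, -0.002, -0.014], [-0.001, -0.002, -0.014], [-0.001, -0.002, -0.014], [-0.001, -0.002, -0.014], [-0.001, -0.002, -0.014], [-0.001, -0.002, -0.014], [-0.001, -0.002, -0.014], [-0.001, -0.002, -0.014], [-0.001, -0.002, -0.014]]
dr [[-0.0, -0.0, 0.0], [-0.0, -0.0, 0.0], [-0.0, -0.0, 0.0], [-0.0, -0.0, 0.0], [-0.0, -0.0, 0.0], [-0.0, -0.0, 0.0], [-0.0, -0.0, 0.0], [-0.0, -0.0, 0.0], [-0.0, -0.0, 0.0], [-0.0, -0.0, 0.0]]
```

View pics/sd11.png

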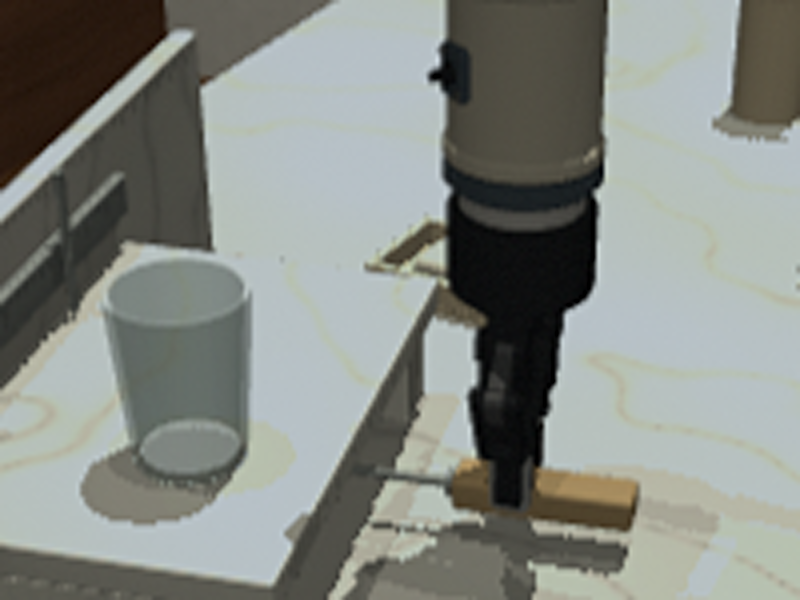

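{"fn": "carry_out", "kwargs": {
  "offset": [
    [-0.004, -0.022, 0],
    [0, 0, -0.012],
    [0, 0, -0.012],
    [0, 0, -0.012],
    [0, 0, -0.012],
    [0, 0, 0]
  ],
  "dr": [
    [0, 0, 0],
    [0, 0, 0],
    [0, 0, 0],
    [0, 0, 0],
    [0, 0, 0],
    [0, 0, 0]
  ],
  "fingers": [0, 0, 0, 0, 0, 0]
}}

```text
t: 10.08
position: [565.7, 56.6, 6.3]
tcp_rot: [-1.703, 1.568, -3.079]
wrist_force: [-0.8, 0.1, -1.6]
opening: 24.5
```

```bash
python3 - <<'E'
from h import *
st();p,R,_=cur();print(sh(p),"head err",np.arctan2(*R.as_matrix()[[1,0],2])-YS+np.pi/2)
E
```

```text
t 10.08 p [565.7  56.6   6.3] F [-0.8  0.1 -1.6] op 24.5 q [ 0.04  0.07  1.62 -0.    1.46  1.42]
[[-0.003, 0.981, 0.194], [-0.0, 0.194, -0.981], [-1.0, -0.003, -0.0]]
[-83.41524917 -11.87537962   6.29489798] head err -0.0005522003618974036
```

{"fn": "carry_out", "kwargs": {
  "offset": [
    [0, 0.004, -0.012],
    [0, 0, -0.012],
    [0, 0, -0.012],
    [0, 0, -0.012],
    [0, 0, 0]
  ],
  "dr": [
    [0, 0, 0],
    [0, 0, 0],
    [0, 0, 0],
    [0, 0, 0],
    [0, 0, 0]
  ],
  "fingers": [0, 0, 0, 0, 0]
}}

```text
t: 10.5
position: [564.5, 67.5, 6.6]
tcp_rot: [-1.731, 1.569, -3.106]
wrist_force: [-0.5, 0.5, -1.8]
opening: 24.2
```

```bash
python3 - <<'E'
from h import *
st();p,R,_=cur();print(sh(p),"head err",np.arctan2(*R.as_matrix()[[1,0],2])-YS+np.pi/2)
E
```

```text
t 10.5 p [564.5  67.5   6.6] F [-0.5  0.5 -1.8] op 24.2 q [0.06 0.06 1.62 0.   1.46 1.43]
[[-0.002, 0.981, 0.195], [-0.0, 0.195, -0.981], [-1.0, -0.002, -0.0]]
[-82.5004759   -0.95681807   6.58536875] head err -0.00020462111329067056
```

{"fn": "carry_out", "kwargs": {
  "offset": [
    [0, 0, -0.012],
    [0, 0, -0.012],
    [0, 0, -0.011],
    [0, 0, 0]
  ],
  "dr": [
    [0, 0, 0],
    [0, 0, 0],
    [0, 0, 0],
    [0, 0, 0]
  ],
  "fingers": [0, 0, 0, 0]
}}

```text
t: 10.83
position: [562.9, 75.2, 6.5]
tcp_rot: [-1.717, 1.568, -3.092]
wrist_force: [-0.2, 0.4, -1.8]
opening: 24.0
```

```bash
python3 - <<'E'
from h import *
st();p,R,_=cur();print(sh(p),"head err",np.arctan2(*R.as_matrix()[[1,0],2])-YS+np.pi/2)
E
```

```text
t 10.83 p [562.9  75.2   6.5] F [-0.2  0.4 -1.8] op 24.0 q [0.07 0.06 1.62 0.   1.46 1.45]
[[-0.002, 0.981, 0.195], [-0.0, 0.195, -0.981], [-1.0, -0.002, -0.0]]
[-82.49763446   6.85131835   6.47156282] head err -9.19099375369381e-05
```

{"fn": "carry_out", "kwargs": {
  "offset": [
    [0, -0.015, 0],
    [0, -0.015, 0],
    [0, -0.015, 0],
    [0, -0.015, 0],
    [0, -0.015, 0]
  ],
  "dr": [
    [0, 0, 0],
    [0, 0, 0],
    [0, 0, 0],
    [0, 0, 0],
    [0, 0, 0]
  ],
  "fingers": [0, 0, 0, 0, 0]
}}

```text
t: 11.25
position: [547.1, 71.9, 6.4]
tcp_rot: [-1.618, 1.568, -2.993]
wrist_force: [-0.1, -0.3, -1.8]
opening: 24.6
```

```bash
python3 - <<'E'
from h import *
st();p,R,s=cur();print(sh(p),"head err",np.arctan2(*R.as_matrix()[[1,0],2])-YS+np.pi/2, "Fx",s["wrist_force"]@XS)
E
```

```text
t 11.25 p [547.1  71.9   6.4] F [-0.1 -0.3 -1.8] op 24.6 q [ 0.07  0.02  1.66 -0.    1.46  1.44]
[[-0.003, 0.981, 0.195], [-0.0, 0.195, -0.981], [-1.0, -0.003, -0.0]]
[-98.71859607   6.78463497   6.43454798] head err 4.62238751151034e-05 Fx -0.15017987630140905
```

{"fn": "carry_out", "kwargs": {
  "offset": [
    [0, -0.012, 0],
    [0, -0.012, 0],
    [0, -0.012, 0],
    [0, -0.012, 0],
    [0, -0.012, 0]
  ],
  "dr": [
    [0, 0, 0],
    [0, 0, 0],
    [0, 0, 0],
    [0, 0, 0],
    [0, 0, 0]
  ],
  "fingers": [0, 0, 0, 0, 0]
}}

```text
t: 11.67
position: [536.9, 69.9, 7.6]
tcp_rot: [1.627, 1.565, 0.252]
wrist_force: [4.8, 1.7, -2.6]
opening: 24.3
```

```bash
python3 - <<'E'
from h import *
st();p,R,s=cur();print(sh(p),"head err",np.arctan2(*R.as_matrix()[[1,0],2])-YS+np.pi/2, "Fx",s["wrist_force"]@XS)
E
```

```text
t 11.67 p [536.9  69.9   7.6] F [ 4.8  1.7 -2.6] op 24.3 q [ 0.07 -0.02  1.7   0.    1.45  1.44]
[[0.005, 0.981, 0.195], [0.001, 0.195, -0.981], [-1.0, 0.006, -0.0]]
[-109.10906582    6.79921759    7.61677472] head err -0.00015737958251671458 Fx 5.035694831238317
```

{"fn": "carry_out", "kwargs": {
  "offset": [
    [0, -0.014, 0],
    [0, -0.016, 0],
    [0, -0.018, 0],
    [0, -0.018, 0],
    [0, -0.018, 0],
    [0, -0.018, 0]
  ],
  "dr": [
    [0, 0, 0],
    [0, 0, 0],
    [0, 0, 0],
    [0, 0, 0],
    [0, 0, 0],
    [0, 0, 0]
  ],
  "fingers": [0, 0, 0, 0, 0, 0]
}}

```text
t: 12.17
position: [516.4, 66.0, 7.2]
tcp_rot: [1.621, 1.562, 0.246]
wrist_force: [5.6, 1.3, -3.5]
opening: 24.4
```

```bash
python3 - <<'E'
from h import *
st();p,R,s=cur();print(sh(p),"head err",np.arctan2(*R.as_matrix()[[1,0],2])-YS+np.pi/2, "Fx",s["wrist_force"]@XS)
E
```

```text
t 12.17 p [516.4  66.    7.2] F [ 5.6  1.3 -3.5] op 24.4 q [ 0.06 -0.08  1.76  0.    1.45  1.44]
[[0.008, 0.981, 0.195], [0.002, 0.195, -0.981], [-1.0, 0.008, -0.0]]
[-129.9496314     6.91020639    7.16039372] head err -0.00011832790530341697 Fx 5.724493230548818
```

{"fn": "carry_out", "kwargs": {
  "offset": [
    [0, -0.017, 0],
    [0, -0.018, 0],
    [0, -0.018, 0],
    [0, -0.018, 0],
    [0, -0.018, 0],
    [0, -0.018, 0],
    [0, -0.018, 0],
    [0, -0.018, 0],
    [0, -0.018, 0],
    [0, -0.018, 0]
  ],
  "dr": [
    [0, 0, -0.002],
    [0, 0, -0.002],
    [0, 0, -0.002],
    [0, 0, -0.002],
    [0, 0, -0.002],
    [0, 0, -0.002],
    [0, 0, 0],
    [0, 0, 0],
    [0, 0, 0],
    [0, 0, 0]
  ],
  "fingers": [0, 0, 0, 0, 0, 0, 0, 0, 0, 0]
}}

```text
t: 13.0
position: [480.3, 59.0, 7.3]
tcp_rot: [1.637, 1.563, 0.262]
wrist_force: [4.8, 1.2, -3.3]
opening: 24.0
```

```bash
python3 - <<'E'
from h import *
st();p,R,s=cur();print(sh(p),"head err",np.arctan2(*R.as_matrix()[[1,0],2])-YS+np.pi/2, "Fx",s["wrist_force"]@XS)
E
```

```text
t 13.0 p [480.3  59.    7.3] F [ 4.8  1.2 -3.3] op 24.0 q [ 0.05 -0.18  1.85  0.    1.46  1.43]
[[0.008, 0.981, 0.195], [0.002, 0.195, -0.981], [-1.0, 0.008, -0.001]]
[-166.71673375    7.10841165    7.28576947] head err 1.2219042160976912e-05 Fx 4.902462492396643
```

Still caught at about 5 N. I'll pull the last 25 mm or so.

{"fn": "carry_out", "kwargs": {
  "offset": [
    [0, -0.018, 0],
    [0, -0.018, 0],
    [0, -0.018, 0],
    [0, -0.018, 0],
    [0, -0.018, 0],
    [0, -0.018, 0],
    [0, -0.01, 0],
    [0, 0, 0]
  ],
  "dr": [
    [0, 0, -0.002],
    [0, 0, -0.002],
    [0, 0, -0.002],
    [0, 0, -0.002],
    [0, 0, -0.002],
    [0, 0, 0],
    [0, 0, 0],
    [0, 0, 0]
  ],
  "fingers": [0, 0, 0, 0, 0, 0, 0, 0]
}}

```text
t: 13.67
position: [455.6, 54.3, 7.3]
tcp_rot: [1.678, 1.565, 0.303]
wrist_force: [4.2, 2.6, -3.3]
opening: 24.3
```

```bash
python3 - <<'E'
from h import *
st();p,R,s=cur();print(sh(p),"Fx",s["wrist_force"]@XS)
s=get_image("side");crop(s,210,150,200,150,4,"sd12.png")
c=get_image("scene");crop(c,220,150,240,180,3.3,"sc12.png")
E
```

```text
t 13.67 p [455.6  54.3   7.3] F [ 4.2  2.6 -3.3] op 24.3 q [ 0.04 -0.25  1.91  0.    1.47  1.42]
[[0.006, 0.981, 0.195], [0.002, 0.195, -0.981], [-1.0, 0.006, -0.001]]
[-191.88744569    7.27735155    7.25361227] Fx 4.636334570581062
```

View pics/sd12.png

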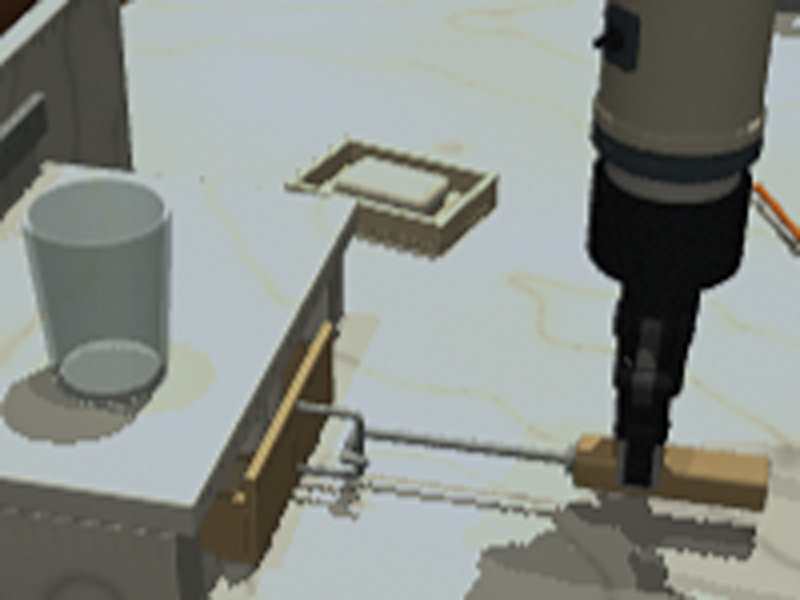

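View pics/sc12.png

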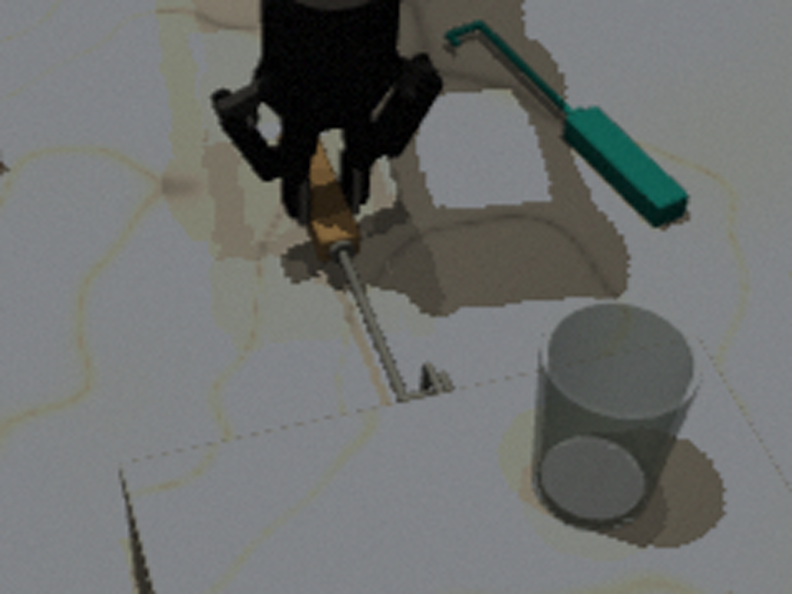

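```bash
python3 - <<'E'
from h import *
S=camera_params("side");C=camera_params("scene")
for u in [(357,416),(352,455),(325,335),(248,480)]:
    o,d=ray(S,(210+u[0]/4,150+u[1]/4))
    for y in (19,-56,94):
        t=(y-sh(o)[1])/(d@YSV);print(u,y,sh(o+d*t).round(1),end=' ')
    print()
print(sh(at_z(C,(220+432/3.3,150+366/3.3),50)))
E
```

```text
(357, 416) 19 [-43.4  19.   47.4] (357, 416) -56 [-24.7 -56.   -6. ] (357, 416) 94 [-62.2  94.  100.7] 
(352, 455) 19 [-40.6  19.   21.7] (352, 455) -56 [-21.5 -56.  -34.2] (352, 455) 94 [-59.7  94.   77.5] 
(325, 335) 19 [-26.8  19.   95.1] (325, 335) -56 [ -6.4 -56.   46.4] (325, 335) 94 [-47.2  94.  143.7] 
(248, 480) 19 [18. 19. -5.] (248, 480) -56 [ 42.9 -56.  -63.5] (248, 480) 94 [-6.8 94.  53.6] 
[-42.95170757  22.28794661  50.        ]
```

{"fn": "carry_out", "kwargs": {
  "offset": [
    [0, 0.016, 0],
    [0, 0.02, 0],
    [0, 0.02, 0],
    [0, 0.018, 0],
    [0, 0.008, 0],
    [0, 0, 0]
  ],
  "dr": [
    [0, 0, -0.002],
    [0, 0, -0.002],
    [0, 0, -0.002],
    [0, 0, -0.002],
    [0, 0, 0],
    [0, 0, 0]
  ],
  "fingers": [0, 0, 0, 0, 0, 0]
}}

```text
t: 14.27
position: [471.8, 57.2, 6.7]
tcp_rot: [-1.676, 1.566, -3.051]
wrist_force: [-0.8, 0.2, -1.5]
opening: 24.1
```

```bash
python3 - <<'E'
from h import *
st();p,R,s=cur();print(sh(p),"F",s["wrist_force"]@XS,s["wrist_force"]@YSV)
s=get_image("side");crop(s,250,210,100,75,8,"sd13.png")
E
```

```text
t 14.27 p [471.8  57.2   6.7] F [-0.8  0.2 -1.5] op 24.1 q [ 0.05 -0.19  1.86 -0.    1.47  1.42]
[[-0.004, 0.981, 0.194], [-0.0, 0.194, -0.981], [-1.0, -0.004, -0.0]]
[-175.35632218    7.031646      6.70454568] F -0.7284852065822678 0.298062185104145
```

View pics/sd13.png

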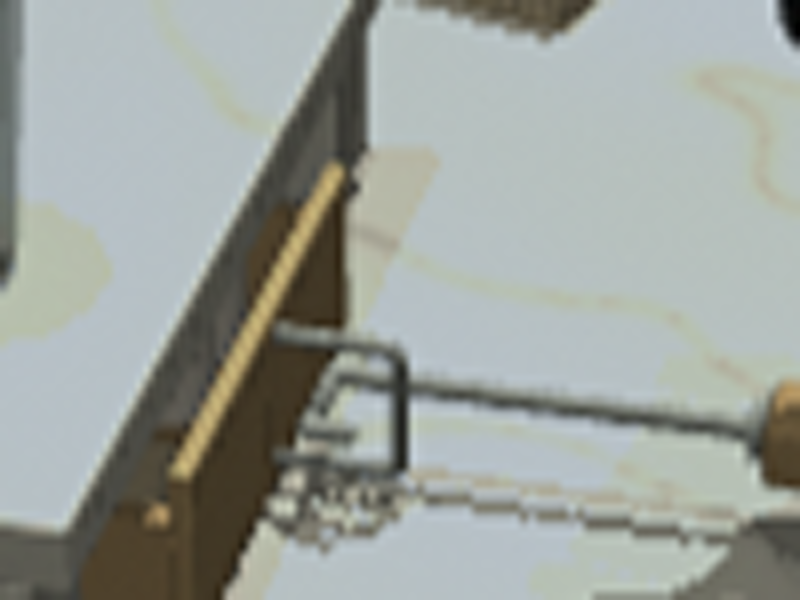

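{"fn": "carry_out", "kwargs": {
  "offset": [
    [0, 0, 0.014],
    [0, 0, 0.018],
    [0, 0, 0.018],
    [0, 0, 0.018],
    [0, 0, 0.018],
    [0, 0, 0.018],
    [0, 0, 0.018],
    [0, 0, 0.018],
    [0, 0, 0.018],
    [0, 0, 0.01],
    [0, 0, 0]
  ],
  "dr": [
    [0, 0, 0],
    [0, 0, 0],
    [0, 0, 0],
    [0, 0, 0],
    [0, 0, 0],
    [0, 0, 0],
    [0, 0, 0],
    [0, 0, 0],
    [0, 0, 0],
    [0, 0, 0],
    [0, 0, 0]
  ],
  "fingers": [0, 0, 0, 0, 0, 0, 0, 0, 0, 0, 0]
}}

```text
t: 15.23
position: [478.4, 19.8, 6.6]
tcp_rot: [-1.558, 1.566, -2.934]
wrist_force: [0.1, 0.2, -2.1]
opening: 24.2
```

```bash
python3 - <<'E'
from h import *
st();p,R,s=cur();print(sh(p),"F",s["wrist_force"]@XS,s["wrist_force"]@YSV)
s=get_image("side");crop(s,250,210,100,75,8,"sd14.png")
E
```

```text
t 15.23 p [478.4  19.8   6.6] F [ 0.1  0.2 -2.1] op 24.2 q [-0.03 -0.18  1.85 -0.    1.47  1.35]
[[-0.005, 0.981, 0.194], [-0.001, 0.194, -0.981], [-1.0, -0.005, 0.0]]
[-176.1804514   -30.94785222    6.5929823 ] F 0.1027747768956068 0.2132443514901929
```

View pics/sd14.png

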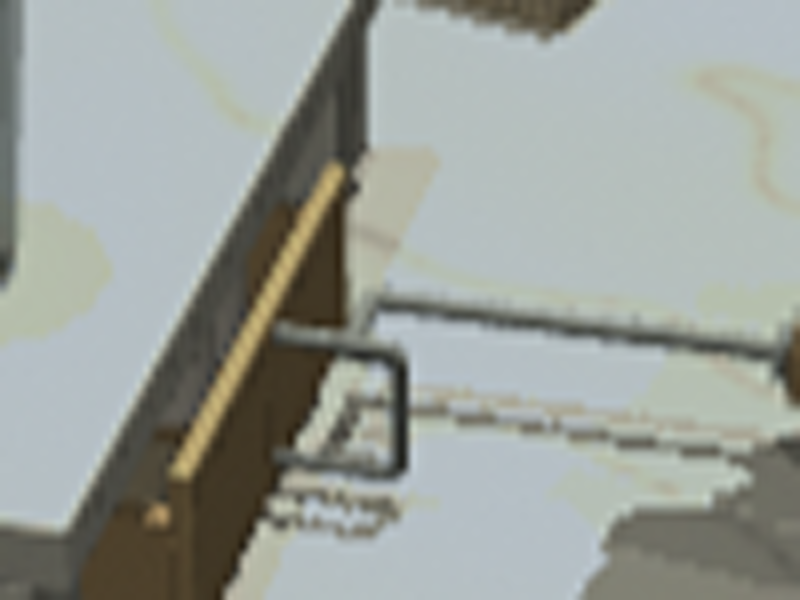

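```bash
python3 - <<'E'
from h import *
C=camera_params("scene")
for u in [(218,195),(178,217),(125,250),(358,160),(393,184),(425,214)]: print(u,at_z(C,u,10).round(0))
plan(wd(-230,-30,6),Rdown(YS-np.pi/2),n=6)
E
```

```text
(218, 195) [ 358. -150.   10.]
(178, 217) [ 419. -229.   10.]
(125, 250) [ 502. -321.   10.]
(358, 160) [261. 167.  10.]
(393, 184) [351. 231.  10.]
(425, 214) [451. 279.  10.]
6 rows, dist 53.8 ang 0.005
offset [[0.001, -0.045, -0.001], [0.001, -0.045, -0.001], [0.001, -0.045, -0.001], [0.001, -0.045, -0.001], [0.001, -0.045, -0.001], [0.001, -0.045, -0.001]]
dr [[-0.0, 0.0, 0.002], [-0.0, 0.0, 0.002], [-0.0, 0.0, 0.002], [-0.0, 0.0, 0.002], [-0.0, 0.0, 0.002], [-0.0, 0.0, 0.002]]
```

{"fn": "carry_out", "kwargs": {
  "offset": [
    [0, -0.03, 0],
    [0, -0.045, 0],
    [0, -0.045, 0],
    [0, -0.045, 0],
    [0.02, -0.045, 0],
    [0.02, -0.045, 0],
    [0.015, -0.02, 0],
    [0, 0, 0],
    [0, 0, 0]
  ],
  "dr": [
    [0, 0, 0.002],
    [0, 0, 0.002],
    [0, 0, 0.002],
    [0, 0, 0.002],
    [0, 0, 0],
    [0, 0, 0],
    [0, 0, 0],
    [0, 0, 0],
    [0, 0, 0]
  ],
  "fingers": [0, 0, 0, 0, 0, 0, 0, 0, 0]
}}

```text
t: 16.03
position: [419.7, 10.0, -4.9]
tcp_rot: [-2.31, 1.57, 2.599]
wrist_force: [0.6, 0.6, -1.9]
opening: 24.6
```

```bash
python3 - <<'E'
from h import *
st();p,R,s=cur();print(sh(p))
plan([p[0],p[1],-13],Rdown(YS-np.pi/2),n=2)
s=get_image("side");crop(s,250,170,200,150,4,"sd15.png")
E
```

```text
t 16.03 p [419.7  10.   -4.9] F [ 0.6  0.6 -1.9] op 24.6 q [-0.06 -0.35  2.01  0.    1.48  1.32]
[[-0.001, 0.981, 0.196], [0.001, 0.196, -0.981], [-1.0, -0.001, -0.001]]
[-235.65250319  -29.17443218   -4.8813388 ]
2 rows, dist 8.1 ang 0.002
offset [[0.02, 0.0, 0.0], [0.02, 0.0, 0.0]]
dr [[0.001, -0.001, 0.001], [0.001, -0.001, 0.001]]
```

View pics/sd15.png

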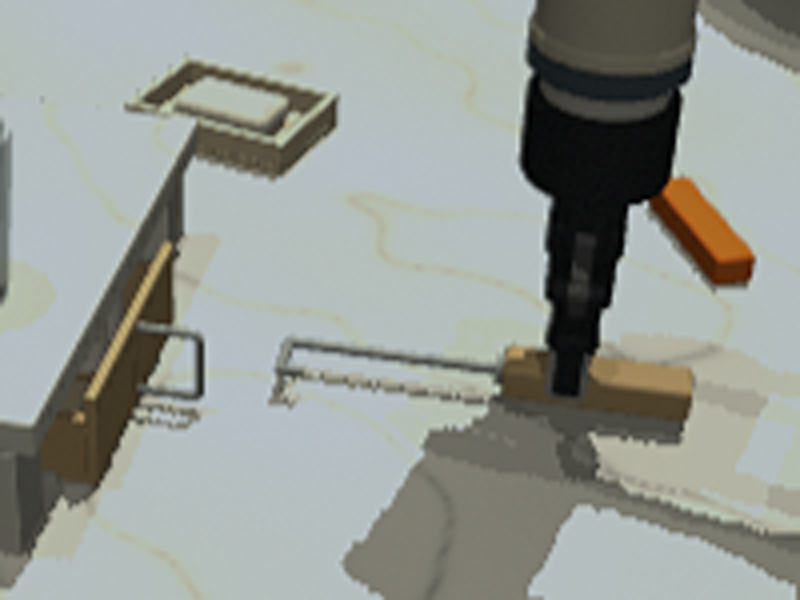

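{"fn": "carry_out", "kwargs": {
  "offset": [
    [0.015, 0, 0],
    [0.012, 0, 0],
    [0.006, 0, 0],
    [0, 0, 0]
  ],
  "dr": [
    [0, 0, 0],
    [0, 0, 0],
    [0, 0, 0],
    [0, 0, 0]
  ],
  "fingers": [0, 0, 0, 0]
}}

```text
t: 16.42
position: [421.2, 10.3, -11.4]
tcp_rot: [2.705, 1.57, 1.332]
wrist_force: [-0.4, 0.9, -1.7]
opening: 23.7
```

```bash
python3 - <<'E'
from h import *
st()
E
```

```text
t 16.42 p [421.2  10.3 -11.4] F [-0.4  0.9 -1.7] op 23.7 q [-0.06 -0.34  2.02  0.    1.46  1.32]
[[0.0, 0.981, 0.196], [0.001, 0.196, -0.981], [-1.0, 0.0, -0.001]]
```

{"fn": "carry_out", "kwargs": {
  "offset": [
    [0.006, 0, 0],
    [0.006, 0, 0],
    [0, 0, 0]
  ],
  "dr": [
    [0, 0, 0],
    [0, 0, 0],
    [0, 0, 0]
  ],
  "fingers": [0, 0, 0]
}}

```text
t: 16.67
position: [421.5, 10.3, -14.1]
tcp_rot: [3.091, 1.57, 1.717]
wrist_force: [0.4, -0.2, -0.7]
opening: 24.1
```

```bash
python3 - <<'E'
from h import *
st()
E
```

```text
t 16.67 p [421.5  10.3 -14.1] F [ 0.4 -0.2 -0.7] op 24.1 q [-0.06 -0.34  2.02  0.    1.46  1.32]
[[-0.0, 0.981, 0.196], [0.001, 0.196, -0.981], [-1.0, 0.0, -0.001]]
```

{"fn": "carry_out", "kwargs": {
  "offset": [
    [0, 0, 0],
    [0, 0, 0],
    [0, 0, 0],
    [0, 0, 0],
    [0, 0, 0],
    [-0.03, 0, 0],
    [-0.08, 0, 0],
    [-0.15, 0, 0],
    [-0.2, 0, 0],
    [-0.2, 0, 0],
    [0, 0, 0],
    [0, 0, 0]
  ],
  "dr": [
    [0, 0, 0],
    [0, 0, 0],
    [0, 0, 0],
    [0, 0, 0],
    [0, 0, 0],
    [0, 0, 0],
    [0, 0, 0],
    [0, 0, 0],
    [0, 0, 0],
    [0, 0, 0],
    [0, 0, 0],
    [0, 0, 0]
  ],
  "fingers": [0.3, 0.5, 0.65, 0.65, 0.65, 0.65, 0.65, 0.65, 0.65, 0.65, 0.65, 0.65]
}}

```text
t: 17.67
position: [420.5, 10.3, 126.0]
tcp_rot: [-3.101, 1.57, 1.809]
wrist_force: [0.1, 0.4, -1.2]
opening: 55.4
```

```bash
python3 - <<'E'
from h import *
st()
s=get_image("side");cv2.imwrite("pics/side16.png",s);crop(s,240,190,200,150,4,"sd16.png")
cv2.imwrite("pics/scene16.png",get_image("scene"))
E
```

```text
t 17.67 p [420.5  10.3 126. ] F [ 0.1  0.4 -1.2] op 55.4 q [-0.06 -0.41  1.82  0.    1.73  1.32]
[[-0.0, 0.981, 0.196], [0.001, 0.196, -0.981], [-1.0, -0.0, -0.001]]
```

View pics/sd16.png

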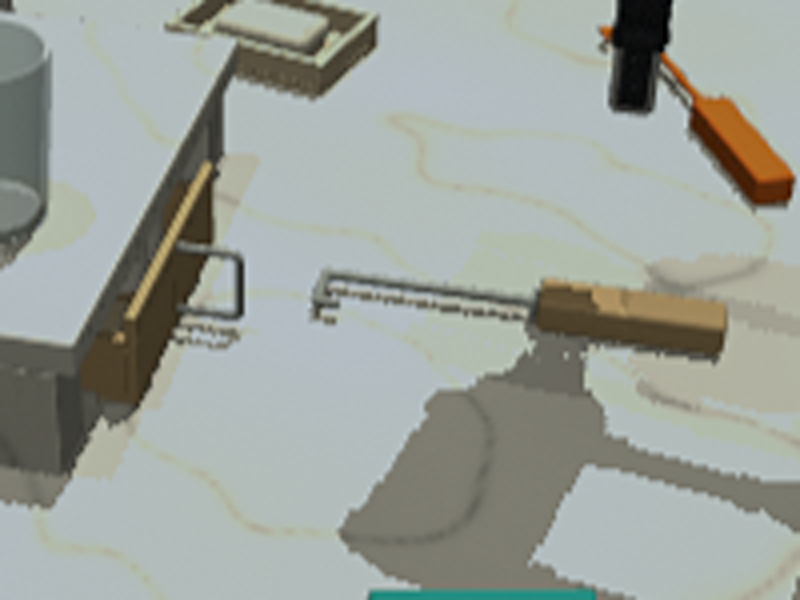

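View pics/scene16.png

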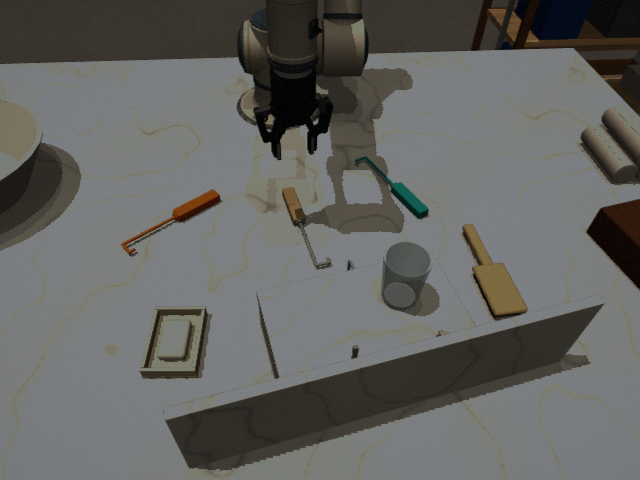

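View pics/side16.png

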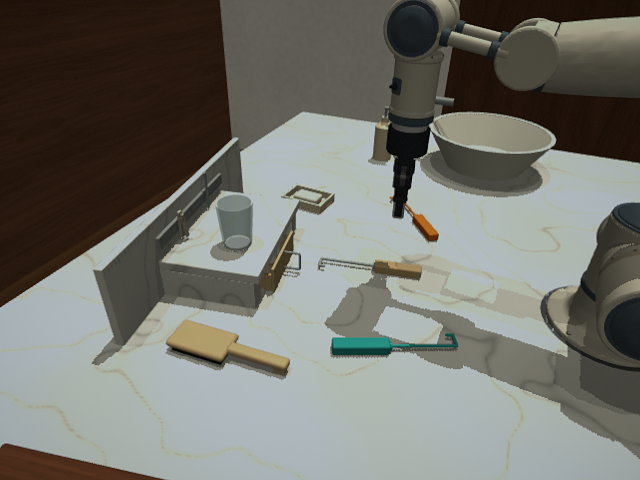

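```bash
python3 - <<'E'
from h import *
S=camera_params("side");C=camera_params("scene")
o,d=ray(S,(240+240/4,190+258/4));t=(19-sh(o)[1])/(d@YSV);print("bar",sh(o+d*t).round(1))
print("bend",sh(at_z(S,(240+326/4,190+273/4),10)).round(1),sh(at_z(C,(316,267),10)).round(1))
print(sign_off())
E
```

```text
bar [-45.1  19.   46.3]
bend [-82.2 -28.8  10. ] [-78.3 -31.4  10. ]
the job is handed in; nothing more can be done
None
```

The tray is out with its whole loop clear of the ledge, and the hook lies flat on the open counter in front of it. The job was handed in at about 17.8 s of the 61 s allowed.

**What I did:** I picked the natural bamboo/steel hook and found the loop from a wrist-camera look under the ledge. I passed the hook through the loop sideways and drew the tray out with a pull of about 5–6 N. Then I backed the hook out without contact, laid it down, released it and raised the gripper clear.

**Last checks:**
- **Loop:** the upright bar stands about 42–45 mm in front of the edge, against the 34 mm needed. Unhooking did not shift the tray beyond measuring error.
- **Hook:** its bend measured about 80 mm in front of the edge. The two cameras differ by about 4 mm. Its shadow sits close against it, so it looks flat.
- **Other things:** the soap dish, hairbrush, tumbler, orange hook and turquoise hook look unmoved.

**What went wrong or disagreed:**
- **First grasp:** the fingers closed above the handle, because the real finger ends sit about 20 mm behind the reported TCP. They may have brushed the handle top, but no force showed. I reopened, went lower and gripped it properly.
- **Peek under the ledge:** this move ended a little short because joints 2 and 3 came right up to their limits, at -0.85 and 2.46.
- **Loop depth:** the wrist-camera estimate of about 46–48 mm behind the edge could be a few mm off. The pull force was first seen with the bar at about 36 mm, which may include some travel already made.

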